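# Reset the tea corner for the next round

### The job

Get the tea corner ready for the next round: stand every tea glass from the white tray upright on the narrow raised wooden ledge, and turn the black knob of the saucer counter back to its zero stop. Pull the yellow slide grip of the saucer dispenser fully out to its stop and let it spring home, so that it pushes out the oblong blue saucer, then lay that saucer lengthwise on the sloped wooden stand with its lower end against the lip. Leave the teapot, the sugar bowl and the spoons where they are.

Things in the scene. Friction and masses are not known exactly. Their poses are not given: they have to be found in the camera images.
- glass0_c (a point): Tea glass of amber glass with a brass-coloured foot band, 92 mm high, may be absent (None). The point is its centre, 46 mm above its underside, z along its axis. 50 mm in diameter all the way up (slightly waisted). About 0.12 kg. It starts upright on the white tray.
- glass1_c (a point): Tea glass of amber glass with a brass-coloured foot band, 92 mm high, may be absent (None). The point is its centre, 46 mm above its underside, z along its axis. 50 mm in diameter all the way up (slightly waisted). About 0.12 kg. It starts upright on the white tray.
- glass2_c (a point): Tea glass of amber glass with a brass-coloured foot band, 92 mm high, may be absent (None). The point is its centre, 46 mm above its underside, z along its axis. 50 mm in diameter all the way up (slightly waisted). About 0.12 kg. It starts upright on the white tray.
- glass3_c (a point): Tea glass of amber glass with a brass-coloured foot band, 92 mm high, may be absent (None). The point is its centre, 46 mm above its underside, z along its axis. 50 mm in diameter all the way up (slightly waisted). About 0.12 kg. It starts upright on the white tray.
- glass4_c (a point): Tea glass of amber glass with a brass-coloured foot band, 92 mm high, may be absent (None). The point is its centre, 46 mm above its underside, z along its axis. 50 mm in diameter all the way up (slightly waisted). About 0.12 kg. It starts upright on the white tray.
- tray: Fixed square white plastic tray, 250 mm side, floor 6 mm thick, rim 16 mm high; origin under its centre. Glasses start on it at its centre and 70 mm to either side of the tray's own x and y axes (like the five on a die), each within 6 mm.
- ledge_top (a point): Centre of the top face of the fixed narrow raised ledge: a dark wooden bar 40 mm wide (its own x), 350 mm long (its own y), 14 mm thick, top face 110 mm above the counter, on two brass legs. The glass foot is 10 mm wider than the bar, so centre it over the bar; the bar is long enough for five glasses 70 mm apart.
- dispenser: Fixed green saucer dispenser; origin on the counter under its housing, its own -x points forward, out of the dispenser (towards the robot, roughly). Housing from x = -30 to +108 mm, 80 mm wide, 86 mm high, slotted roof. In front of it an open tongue 44 mm wide, top 45 mm above the counter, runs out to x = -170 mm, with an 8 mm high lip at its end.
- slide_grip (a point): Centre of the upright yellow plastic grip of the dispenser's sprung slide, 16 mm thick (own x), 50 mm wide (own y), 38 mm high, centre 115 mm above the counter, standing above the slot in the housing roof. Pinch it from above across its x. Own -x is the pull direction.
- slide (a joint): Travel of the sprung slide in m: 0 = home, grows as the grip is pulled forward (dispenser's -x), stop at 0.100. Spring 2 N at home to 7 N at the stop; it runs home by itself when let go. Its pusher moves the saucer ahead of it (one for one) and leaves it lying on the open tongue.
- dish_c (a point): Oblong blue porcelain saucer with raised rim, 110 mm long (own x), 58 mm wide (own y), 18 mm high, 0.15 kg; the point is its centre, 9 mm above its underside, z up. Starts inside the dispenser housing, on the tongue, its front end showing; wider than the tongue and the stand's slope, so it can be gripped across its width from above.
- seat (a point): Centre of the sloped face of the loose light-wooden stand (0.7 kg), 52 mm above the counter; axes level (z up). The face is 130 mm long, 46 mm wide, and rises at 18 degrees towards the stand's own +x; a lip 12 mm high crosses its low end, the lip's inner face 59 mm down the slope from this point. So a saucer lying against the lip has its middle 4 mm down the slope from this point. The foot of the stand is 130 x 75 x 10 mm.
- knob_grip (a point): Centre of the black bar-shaped knob of the saucer counter, a fixed white round base 88 mm across and 30 mm high. The bar is 54 mm long (own x), 14 mm thick (own y) and runs from 35 to 69 mm above the counter; the point is 52 mm up, on the turning axis. A red line on the bar points to the red zero mark on the base when at zero.
- knob (a joint): Counter knob angle in rad: 0 = zero stop; grows as the knob is turned clockwise seen from above (1.7 at most). Starts between 0.6 and 1.3; turn counter-clockwise to reset. Light friction (0.04 N m), stays where it is left.
- teapot: White porcelain teapot, 125 mm high, about 200 mm over spout and handle; origin under its centre. Leave alone.
- sugarbowl: White sugar bowl with steel lid, 92 mm wide, 88 mm high; origin under its centre. Leave alone.
- spoon0: Metal teaspoon, 140 mm, lying beyond the ledge; leave alone.
- spoon1: Metal teaspoon, 140 mm, lying beyond the ledge; leave alone.

How it is judged (in metres and radians):
On the way, in this order (a step that is already met when the one before it is completed fails the run):
1. the dispenser slide is pulled out to its stop (value of joint slide above 0.093 m).
2. the saucer lies on the sloped stand, lower end against the lip (x of dish_c in the frame of seat between -0.0125854 and 0.00741462 m and y of dish_c in the frame of seat between -0.014 and 0.014 m and z of dish_c in the frame of seat between 0.00232344 and 0.0163234 m and angle between dish_c's own z axis and vertical between 0.244159 and 0.384159 rad and angle between the x axis of dish_c and the y axis of seat, either way round above 1.35 rad), for 0.2 s.
At the end, for the whole second after the job is handed in: Every glass present stands upright (0.1 rad) on the ledge, within 18 mm of its centre line; the saucer lies along the slope (0.07 rad; lengthwise 0.2 rad), within 14 mm of lip and centre line; slide home (6 mm); counter knob at zero (0.09 rad); all at rest (all of step 2 and x of glass0_c in the frame of ledge_top between -0.018 and 0.018 m and y of glass0_c in the frame of ledge_top between -0.17 and 0.17 m and z of glass0_c in the frame of ledge_top between 0.04 and 0.052 m and angle between each of glass0_c, glass1_c, glass2_c, glass3_c, glass4_c's own z axis and vertical below 0.1 rad and linear speed of each of glass0, glass1, glass2, glass3, glass4, dish below 0.02 m/s and x of glass1_c in the frame of ledge_top between -0.018 and 0.018 m and y of glass1_c in the frame of ledge_top between -0.17 and 0.17 m and z of glass1_c in the frame of ledge_top between 0.04 and 0.052 m and x of glass2_c in the frame of ledge_top between -0.018 and 0.018 m and y of glass2_c in the frame of ledge_top between -0.17 and 0.17 m and z of glass2_c in the frame of ledge_top between 0.04 and 0.052 m and x of glass3_c in the frame of ledge_top between -0.018 and 0.018 m and y of glass3_c in the frame of ledge_top between -0.17 and 0.17 m and z of glass3_c in the frame of ledge_top between 0.04 and 0.052 m and x of glass4_c in the frame of ledge_top between -0.018 and 0.018 m and y of glass4_c in the frame of ledge_top between -0.17 and 0.17 m and z of glass4_c in the frame of ledge_top between 0.04 and 0.052 m and value of joint slide below 0.006 m and value of joint knob below 0.09 rad); the robot touches nothing.
It fails at once if the teapot is shifted by more than 30 mm (distance of teapot from where it was at the start of the episode above 0.03 m).
It fails at once if the sugar bowl is shifted by more than 30 mm (distance of sugarbowl from where it was at the start of the episode above 0.03 m).
It fails at once if the first spoon is shifted by more than 30 mm (distance of spoon0 from where it was at the start of the episode above 0.03 m).
It fails at once if the second spoon is shifted by more than 30 mm (distance of spoon1 from where it was at the start of the episode above 0.03 m).
Of glass0, glass1, glass2, glass3, glass4 only 3 to 5 are there at a start; the rules pass over those that are not, and their reading is None.
At some moment in a run one of stand may be knocked a few centimetres aside while the robot is not near it.
Once in a run the grip may slacken for a moment while it holds something.
It also fails if it takes over 210 s, if anything falls off the work surface, if the arm or the gripper's body presses on something with over 40 N, if the wrist force passes 120 N, or if a joint passes its speed limit or range.

### The arm

A 6-joint arm with a two-finger parallel gripper is mounted at the origin on the work surface. World frame = base frame: x ahead of the robot, y to its left, z up, the work surface at z = 0. Lengths are in m, angles in degrees, forces in N, time in s.
With the tool pointing down it reaches from about 0.375 to 0.975 m from the base axis. Payload 3.8 kg.
Tool frame: the origin (TCP) lies at the very end of the fingers, on their centre line; the grasp point (between the pads) lies 19 mm behind it (r.grasp_offset is the distance from the TCP to the grasp point, in m); y points along the fingers, z is the direction in which the jaws open and shut, and the axes are right-handed (so a half turn about y gives the same grasp; the last joint's range is limited). The gripper opens to 85 mm and grips with 20 to 120 N. Pads are 22 mm wide; open, the fingers measure 114 mm over their backs; the gripper's body (76 mm by 85 mm) begins 54 mm behind the grasp point. The pads swing forward as they close: fully open they stand 13 mm farther back than shut.
Start: joints at [74.834, 15.12, 91.902, -0, 72.978, -2.114], TCP at [0.152, 0.658, 0.231] pointing down, gripper open.
Joint ranges: [-150.88, 150.88], [-54.13, 125.18], [17.81, 147.31], [-75.09, 255.09], [0, 152.58], [-146.25, 146.25]. Speed limits (degrees/s): [147.25, 147.25, 180, 180, 180, 180].

### API

Orientations are given as a 3x3 rotation matrix whose columns are the frame's x, y, z axes.
In Python, from cell import monitor, vision, job, trace, spot_point, r gives the robot as it stands.
- The arm moves only by the tool jog_arm, never from a script. Its argument "motion" is a list of rows, each a list of 6 numbers: the shift along the tool's x, y, z in mm, then the turn, a rotation vector about the tool's x, y, z in rad. A call has exactly 5 rows; each row is the pose to reach, as a shift and turn from the pose commanded when the call began, along the tool's axes at that moment; what a row does not reach only later rows make up. A row lasts 1/8 s, in which the tool goes at most 62.5 mm and 10.7 degrees, less where a joint would pass 70% of its speed; a pose out of reach is approached as far as the arm can. A call with a gripper value outside its range is refused whole. "grip" is the gripper's target within -1 to 1 (fully open at 1, half-way at 0, shut at -1), set as the call begins (left out, the last holds). The fingers move at their own pace and stop on an object; "force" is the grip in N (left out, the last holds). Time passes only in rows, so rows that repeat a pose let the fingers close, or fill a call up. It gives the time, the measured TCP pose, the force and the opening at its end, in the units of the state.
- monitor.observe(): the state, without advancing time (a new reading comes with each control period).
- vision.read_camera(name): name is "scene" or "top"; returns the picture (480x640x3 uint8, red, green, blue); there is no depth.
- vision.calibration(name): a dict with "intrinsics" (3x3 intrinsics, pixels), "rvec" (rotation vector, rad) and "tvec" (3), from world to camera coordinates, as OpenCV has them. Camera axes: x right, y down, z forward; pixel columns grow to the right and rows downward; lengths in m; the calibration is good to about 2 mm. A picture is of the moment at which its call begins. calibration takes no time and is no camera call.
- job.job_done(): hands the job in, once; it reports no verdict.
Trained networks look in the newest picture that a camera, given by its name, has taken for a name from the list of things; names that differ only in an ending like _2 or _b are one class to them, and where a whole thing is asked for, a point or a joint stands for the part that bears it (a point fixed in the world has none). Each returns a list of dicts, best first, with "conf" (0 to 1); they miss things now and then, are a little off and sometimes report something else, mostly with a low value. They report only what shows in the picture. A call takes as long as a camera call.
- trace(camera, name): "pixels" (480x640 bool, what is visible of it) and "location" ([row, column] as shares, 0 to 1, of the picture: columns of its width, rows of its height, amid what is visible of it).
- spot_point(camera, name): "location" ([row, column] as shares, 0 to 1, of the picture: columns of its width, rows of its height: a listed point, or the origin of a listed thing).
The state is a dict: "time_s": time; "joint_positions": joint angles; "dq": joint speeds; "joint_efforts": joint torques, N m; "tcp_pos": TCP position; "tool_rot": TCP orientation; "ft_force": force on the tool from outside, world axes, zero at the start; "ft_torque": the same for the moment, N m; "width": opening from 0.0 (shut) to 1.0 (fully open).
Only numpy, scipy, OpenCV 4.12 (cv2) and the standard library are available. Lean on these libraries where they do the work, as an engineer would, in place of code of your own. Each camera call takes 0.05 s, during which the arm holds its last target.

## Working session

There is one attempt and no reset: what is moved stays moved. The work goes in short steps, Python scripts to look and compute and a tool call to move; the robot and the scene stay as the last step left them, time stands still between calls to the robot, and variables do not carry over. Pictures are saved under pics/ and viewed, and the job is handed in when it is done.

Besides the shell and the picture viewer there is one more tool, called after "Call:" in YAML: its name, and indented under it one key for each argument. jog_arm: Moves the arm, as the interface text tells. Its arguments: {"type":"object","properties":{"motion":{"type":"array"},"grip":{"type":"number"},"force":{"type":"number"}},"required":["motion"]}

```bash
ls; mkdir -p pics; python3 - <<'E'
from cell import monitor, vision, job, trace, spot_point, r
import cv2, numpy as np
print(monitor.observe()); print(r.grasp_offset)
for n in("scene","top"):
    im=vision.read_camera(n); cv2.imwrite(f"pics/{n}0.png",im[:,:,::-1]); print(vision.calibration(n))
E
```

```text
pics
{'time_s': 0.0, 'joint_positions': array([ 7.48327562e+01,  1.51698182e+01,  9.19814005e+01,  1.29304454e-03,
        7.29770667e+01, -2.11485730e+00]), 'dq': array([ 0.08472659, -0.03784042, -0.02334234,  0.02975859, -0.09075748,
        0.08676398]), 'joint_efforts': array([-3.89337984e-04, -5.15121102e+01, -3.67314720e+01,  1.82220065e-04,
        1.29681602e-02,  3.33585170e-06]), 'tcp_pos': array([0.15225408, 0.65685557, 0.22995289]), 'tool_rot': array([[ 9.74162452e-01, -6.06633453e-04,  2.25847625e-01],
       [-2.25848416e-01, -2.15536051e-03,  9.74160073e-01],
       [-1.04175037e-04, -9.99997493e-01, -2.23667848e-03]]), 'ft_force': array([-0.74689111, -0.07605988,  0.18847686]), 'ft_torque': array([-0.03904605, -0.00998216,  0.05488448]), 'width': 1.0007420883146017}
0.0187
{'intrinsics': array([[462.2582808 ,   0.        , 325.00496016],
       [  0.        , 462.2582808 , 242.63484869],
       [  0.        ,   0.        ,   1.        ]]), 'rvec': array([ 1.38250262,  1.87018418, -1.03645142]), 'tvec': array([ 0.15995406, -0.22028402,  1.48362683])}
{'intrinsics': array([[488.49185524,   0.        , 318.23154411],
       [  0.        , 488.49185524, 248.55537885],
       [  0.        ,   0.        ,   1.        ]]), 'rvec': array([ 2.10008781, -2.16507715,  0.1510599 ]), 'tvec': array([0.03151729, 0.57297443, 0.98967975])}
```

View pics/scene0.png

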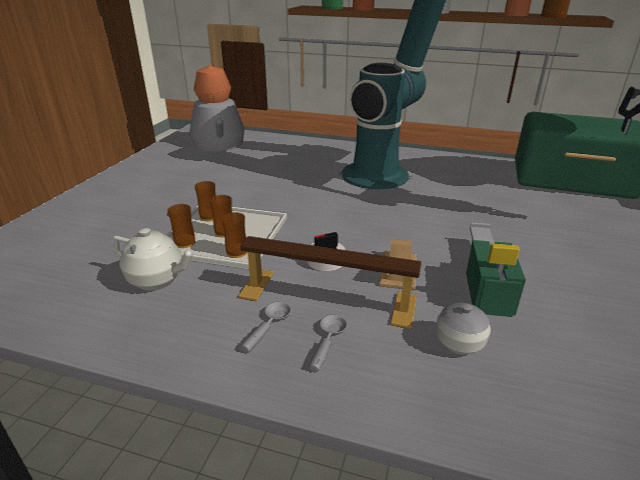

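View pics/top0.png

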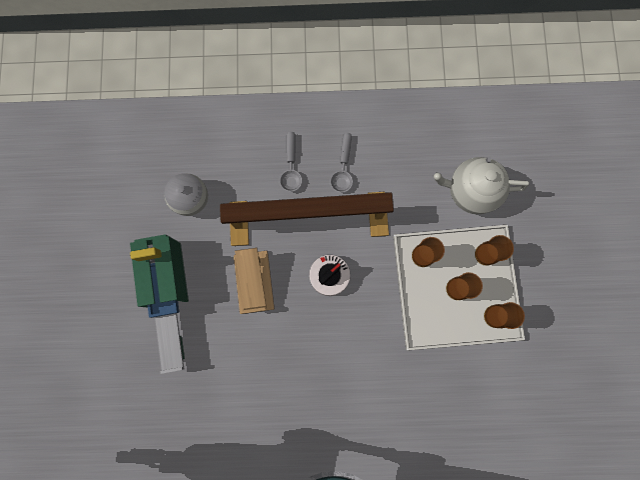

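The top view shows four glasses on the tray at (428,252), (494,252), (464,288) and (504,316). The ledge runs from (222,213) to (392,203), with the knob at (330,274), the stand at (255,280) and the dispenser at (160,270) with its yellow grip at (147,254).

```bash
cat > h.py <<'E'
from cell import monitor, vision, job, trace, spot_point, r
import cv2, numpy as np
def cal(n):
    c=vision.calibration(n); return c["intrinsics"],cv2.Rodrigues(c["rvec"])[0],c["tvec"].reshape(3)
def back(n,uv,z):
    K,R,t=cal(n); d=R.T@np.linalg.solve(K,[uv[0],uv[1],1.]); o=-R.T@t
    return o+d*(z-o[2])/d[2]
def proj(n,p):
    K,R,t=cal(n); q=(R@np.atleast_2d(p).T).T+t; q=q@K.T; return q[:,:2]/q[:,2:]
def tri(us,ut):
    P=[]
    for n in("scene","top"):
        K,R,t=cal(n); P.append(K@np.c_[R,t])
    X=cv2.triangulatePoints(P[0],P[1],np.array(us,float).reshape(2,1),np.array(ut,float).reshape(2,1))
    return (X[:3]/X[3]).ravel()
def px(l): return np.array([l[1]*640,l[0]*480])
def snap(n,name=None):
    im=vision.read_camera(n)
    if name: cv2.imwrite(f"pics/{name}.png",im[:,:,::-1])
    return im
E
python3 - <<'E'
from h import *
np.set_printoptions(precision=4,suppress=True)
for n in("scene","top"):
    snap(n); K,R,t=cal(n); print(n,-R.T@t)
zz=dict(glass0_c=.052,ledge_top=.11,slide_grip=.115,dish_c=.054,seat=.052,knob_grip=.052,tray=0,dispenser=0,teapot=0,sugarbowl=0,spoon0=0)
for k,z in zz.items():
    for n in("top","scene"):
        for d in spot_point(n,k)[:6]:
            if d["conf"]>.3: print(k,n,round(d["conf"],2),px(d["location"]).round(1),back(n,px(d["location"]),z))
print(monitor.observe()["time_s"])
E
```

```text
scene [1.3671 0.2408 0.5902]
top [0.412  0.0007 1.0672]
glass0_c top 0.61 [500.9 314.3] [ 0.4245 -0.356   0.052 ]
glass0_c top 0.51 [490.8 251.8] [ 0.5542 -0.3462  0.052 ]
glass0_c scene 0.97 [212.8 200.5] [ 0.4192 -0.3446  0.052 ]
ledge_top top 0.6 [306.  207.3] [0.6482 0.0354 0.11  ]
ledge_top scene 0.67 [331.1 252.7] [0.6524 0.0411 0.11  ]
slide_grip top 0.73 [146.  253.6] [0.5634 0.3549 0.115 ]
slide_grip scene 0.7 [502.1 253.8] [0.5661 0.3533 0.115 ]
dish_c top 0.96 [162.1 288.8] [0.4977 0.3418 0.054 ]
dish_c scene 0.72 [485.1 282.1] [0.58   0.3337 0.054 ]
seat top 0.93 [249.4 279. ] [0.5128 0.1596 0.052 ]
seat top 0.56 [289.6 166.5] [0.7542 0.0707 0.052 ]
seat top 0.46 [455.5 286.2] [ 0.4848 -0.2676  0.052 ]
seat scene 0.91 [399.7 251.5] [0.5171 0.1568 0.052 ]
knob_grip top 0.59 [329.8 275.2] [ 0.5156 -0.0085  0.052 ]
knob_grip scene 0.6 [325.2 238.9] [ 0.5152 -0.0115  0.052 ]
tray top 0.64 [451.7 284.7] [ 0.492  -0.2734  0.    ]
tray top 0.41 [473.6 193.9] [ 0.6935 -0.3367  0.    ]
dispenser top 0.67 [171.  291.3] [0.4962 0.3402 0.    ]
dispenser top 0.43 [250.8 281.9] [0.5115 0.1646 0.    ]
dispenser scene 0.84 [488.7 281.1] [0.4946 0.3504 0.    ]
teapot top 0.87 [470.7 190.9] [ 0.7007 -0.3308  0.    ]
teapot top 0.4 [426.7 255.9] [ 0.5569 -0.2232  0.    ]
teapot scene 0.84 [157.5 279.2] [ 0.7012 -0.3307  0.    ]
sugarbowl top 0.58 [190.7 201.9] [0.6966 0.2992 0.    ]
sugarbowl scene 0.89 [456.5 344.1] [0.7114 0.2949 0.    ]
spoon0 top 0.89 [341.8 164.3] [ 0.7728 -0.0446  0.    ]
spoon0 top 0.68 [288.8 164.9] [0.7757 0.0759 0.    ]
spoon0 top 0.54 [454.2 287.2] [ 0.4864 -0.2784  0.    ]
spoon0 scene 0.79 [260.6 331.9] [ 0.7867 -0.0539  0.    ]
1.3
```

```bash
python3 - <<'E'
from h import *
im=cv2.imread("pics/top0.png")
a=cv2.resize(im[180:390,120:400],None,fx=2.85,fy=2.85,interpolation=cv2.INTER_CUBIC); cv2.imwrite("pics/za.png",a)
b=cv2.resize(im[220:360,380:540],None,fx=4,fy=4,interpolation=cv2.INTER_CUBIC); cv2.imwrite("pics/zb.png",b)
E
```

```text
(no output)
```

View pics/za.png

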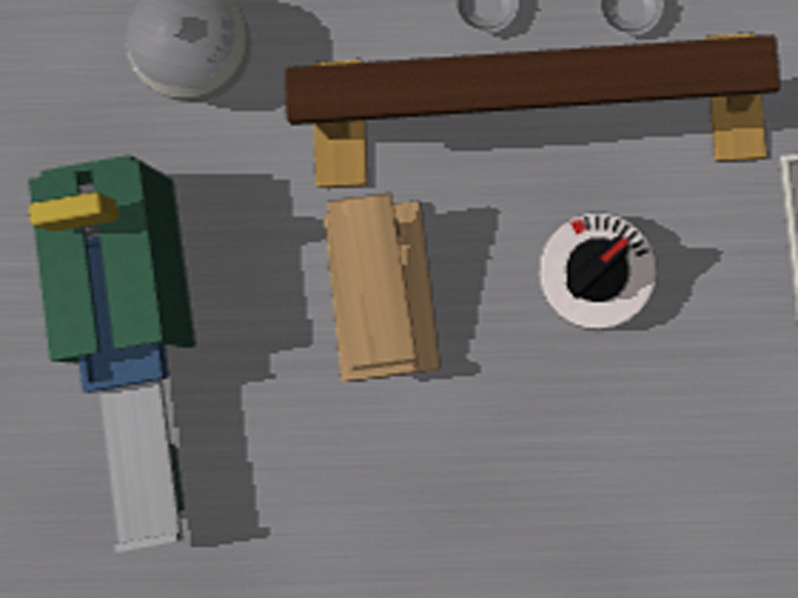

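View pics/zb.png

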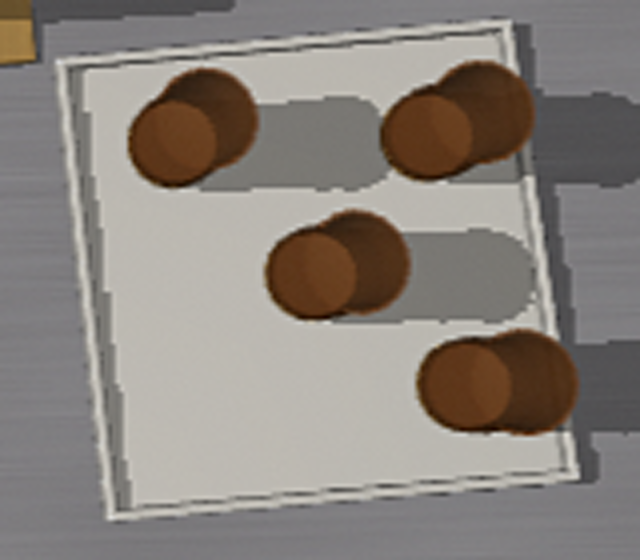

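```bash
python3 - <<'E'
from h import *
np.set_printoptions(precision=4,suppress=True)
for x,y in((.4245,-.356),(.4192,-.3446)):
    print(proj("top",[[x,y,.006],[x,y,.098]]),proj("scene",[[x,y,.006],[x,y,.098]]))
# circle centers in crop b: light, dark
for l,d in (((172,143),(206,118)),((427,137),(484,112)),((312,274),(358,262)),((464,385),(526,382))):
    l=np.array(l)/4+[380,220]-.4; d=np.array(d)/4+[380,220]-.4
    print(l,d,'light@bottom',back("top",l,.006),'dark@top',back("top",d,.098),'light@top',back("top",l,.098))
im=cv2.imread("pics/scene0.png")
b=cv2.resize(im[170:310,100:300],None,fx=4,fy=4,interpolation=cv2.INTER_CUBIC); cv2.imwrite("pics/zc.png",b)
E
```

```text
[[493.3793 314.776 ]
 [509.2211 313.7464]] [[210.0389 216.4325]
 [205.588  184.4703]]
[[488.2387 317.4335]
 [503.6022 316.6562]] [[214.8946 216.1445]
 [210.6495 184.2131]]
[422.6  255.35] [431.1 249.1] light@bottom [ 0.5576 -0.2131  0.006 ] dark@top [ 0.557  -0.2123  0.098 ] light@top [ 0.5449 -0.1946  0.098 ]
[486.35 253.85] [500.6 247.6] light@bottom [ 0.5565 -0.3519  0.006 ] dark@top [ 0.5556 -0.3506  0.098 ] light@top [ 0.544  -0.3213  0.098 ]
[457.6 288.1] [469.1 285.1] light@bottom [ 0.4838 -0.284   0.006 ] dark@top [ 0.4828 -0.2824  0.098 ] light@top [ 0.4776 -0.2593  0.098 ]
[495.6  315.85] [511.1 315.1] light@bottom [ 0.4221 -0.3605  0.006 ] dark@top [ 0.4218 -0.3594  0.098 ] light@top [ 0.4212 -0.3292  0.098 ]
```

View pics/zc.png

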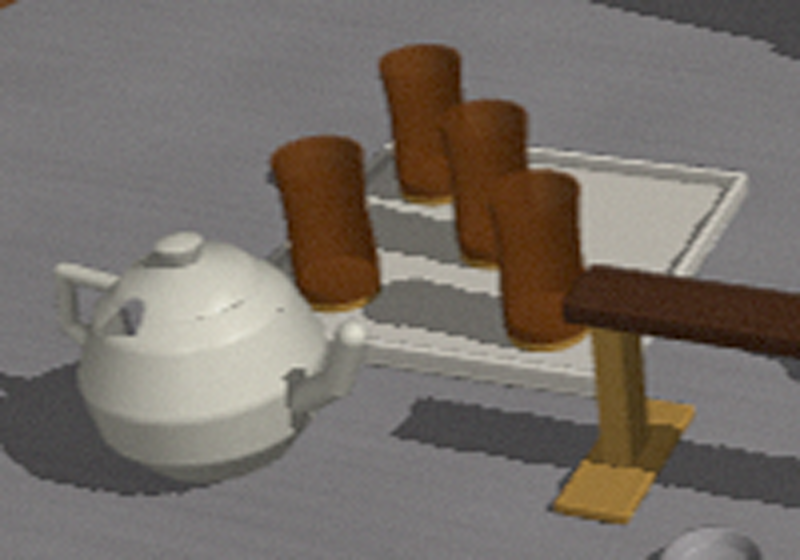

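```bash
python3 - <<'E'
from h import *
np.set_printoptions(precision=4,suppress=True)
def Z(u,v): return np.array([u,v])/2.85+[120,180]-.33
def B(u,v,z): return back("top",Z(u,v),z)
L=[B(*p,.11) for p in((287,69),(776,37),(778,91),(291,123))]; L=np.array(L); print("ledge",L,L.mean(0)); d=L[0]-L[1]+L[3]-L[2]; print("ydir ang",np.degrees(np.arctan2(d[1],d[0]))-90)
T=np.array([B(*p,.045) for p in((101,393),(160,383),(180,541),(116,549))]); print("tongue",T); 
for a,b in((0,3),(1,2)): d=T[a]-T[b];print(np.degrees(np.arctan2(d[1],d[0])))
H=np.array([B(*p,.086) for p in((29,180),(131,156),(160,345),(51,362))]);print("housing",H,H.mean(0))
for a,b in((0,3),(1,2)): d=H[a]-H[b];print(np.degrees(np.arctan2(d[1],d[0])))
G=np.array([B(*p,.134) for p in((30,206),(100,195),(116,208),(33,226))]);print("grip",G)
S=np.array([B(328,201,.072),B(391,195,.072),B(415,374,.033),B(344,380,.033)]);print("stand",S,S.mean(0))
for a,b in((0,3),(1,2)): d=S[a]-S[b];print(np.degrees(np.arctan2(d[1],d[0])))
print("knob base", B(598,272,.03), "red end",B(626,238,.069),"red in",B(603,262,.069),"zero mark",B(579,227,.03),'dark circ',B(598,268,.069))
im=cv2.imread("pics/top0.png")
b=cv2.resize(im[245:305,300:360],None,fx=10,fy=10,interpolation=cv2.INTER_CUBIC); cv2.imwrite("pics/zd.png",b)
im=cv2.imread("pics/scene0.png")
b=cv2.resize(im[220:320,290:430],None,fx=5,fy=5,interpolation=cv2.INTER_CUBIC); cv2.imwrite("pics/ze.png",b)
E
```

```text
ledge [[ 0.6611  0.2082  0.11  ]
 [ 0.6727 -0.1386  0.11  ]
 [ 0.6336 -0.138   0.11  ]
 [ 0.6219  0.2053  0.11  ]] [0.6473 0.0342 0.11  ]
ydir ang 1.9346751784732135
tongue [[0.4389 0.3582 0.045 ]
 [0.4449 0.315  0.045 ]
 [0.3318 0.2987 0.045 ]
 [0.3274 0.3448 0.045 ]]
6.864290408430997
8.203774235403484
housing [[0.5914 0.3996 0.086 ]
 [0.6066 0.3261 0.086 ]
 [0.4702 0.3028 0.086 ]
 [0.4606 0.3799 0.086 ]] [0.5322 0.3521 0.086 ]
8.561169258775545
9.673809574527217
grip [[0.5646 0.3788 0.134 ]
 [0.5707 0.3309 0.134 ]
 [0.5613 0.3197 0.134 ]
 [0.5507 0.3763 0.134 ]]
stand [[0.5715 0.1864 0.072 ]
 [0.5744 0.1405 0.072 ]
 [0.4463 0.1295 0.033 ]
 [0.4435 0.1821 0.033 ]] [0.5089 0.1596 0.0525]
1.905984746908397
4.914708319748797
knob base [ 0.5181 -0.0081  0.03  ] red end [ 0.5381 -0.0288  0.069 ] red in [ 0.5212 -0.0116  0.069 ] zero mark [0.5524 0.0051 0.03  ] dark circ [ 0.517  -0.0078  0.069 ]
```

View pics/zd.png

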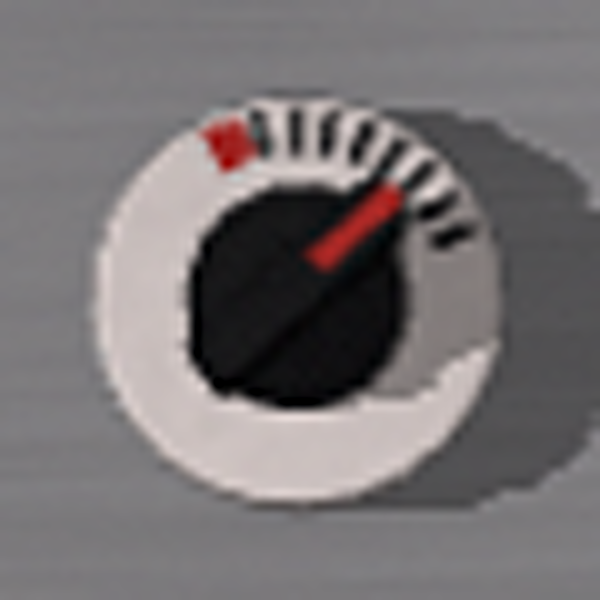

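View pics/ze.png

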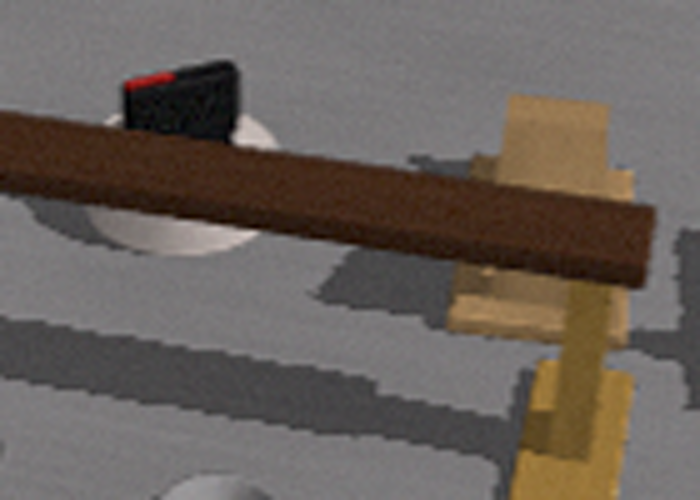

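Four glasses are present. The dispenser yaw is about 8°, the stand about 3.5°, the ledge about 2°, and the knob is about 1.17 rad from zero. Next is a planner helper, then the slide grip.

```bash
cat > plan.py <<'E'
import sys
from h import *
from scipy.spatial.transform import Rotation as Ro
def down(a,pitch=0.,yaw=0.):
    a=np.radians(a); z=np.array([np.cos(a),np.sin(a),0]); y=np.array([0,0,-1.]); return np.c_[np.cross(y,z),y,z]
def plan(p,R,n=5,show=True):
    """rows from current measured pose to p,R in n rows (multiple of 5: chained; rows after first call are estimated)"""
    s=monitor.observe(); p0=s["tcp_pos"]; R0=s["tool_rot"]
    dp=R0.T@(np.array(p)-p0)*1000; rv=Ro.from_matrix(R0.T@R).as_rotvec()
    print("t",round(s["time_s"],2),"tcp",p0.round(4),"F",s["ft_force"].round(1),"w",round(s["width"],3),"j",s["joint_positions"].round(0))
    print("TOTAL mm",dp.round(1),"rv",rv.round(3),"ang",round(np.degrees(np.linalg.norm(rv)),1))
    # per-row min
    m=max(np.linalg.norm(dp)/55,np.degrees(np.linalg.norm(rv))/10.0); print("min rows",round(m,1))
if __name__=="__main__":
    np.set_printoptions(precision=4,suppress=True)
    x,y,z,a=map(float,sys.argv[1:5]); plan([x,y,z],down(a))
E
python3 plan.py .564 .354 .20 8
```

```text
t 1.3 tcp [0.1524 0.6575 0.2313] F [-1.4  0.1 -0.1] w 1.002 j [75. 15. 92. -0. 73. -2.]
TOTAL mm [ 469.5   31.3 -202.8] rv [0.    1.203 0.   ] ang 69.0
min rows 9.3
```

Call:
jog_arm:
  motion:
    - [45,3,-20,0,0.12,0]
    - [94,6,-40,0,0.25,0]
    - [142,10,-60,0,0.38,0]
    - [190,13,-80,0,0.51,0]
    - [235,15,-100,0,0.64,0]
  grip: 1
  force: 70

```text
time_s: 1.92
tcp_pos: [0.3601, 0.5059, 0.2163]
tool_rot: [[0.643, 0.0, 0.766], [-0.766, 0.0, 0.643], [0.0, -1.0, 0.0]]
ft_force: [0.2, -0.2, 0.2]
width: 0.996
```

```bash
python3 plan.py .564 .354 .20 8
```

```text
t 1.93 tcp [0.3601 0.5059 0.2163] F [ 0.2 -0.2  0.2] w 0.996 j [ 52.  10. 100.  -0.  70.  12.]
TOTAL mm [247.5  16.3  58.4] rv [-0.     0.559 -0.   ] ang 32.0
min rows 4.6
```

Call:
jog_arm:
  motion:
    - [50,4,12,0,0.12,0]
    - [100,8,24,0,0.24,0]
    - [150,11,36,0,0.36,0]
    - [200,14,48,0,0.48,0]
    - [247,16,58,0,0.56,0]

```text
time_s: 2.55
tcp_pos: [0.5641, 0.3549, 0.2002]
tool_rot: [[0.139, 0.0, 0.99], [-0.99, 0.0, 0.139], [-0.0, -1.0, 0.0]]
ft_force: [0.9, -0.3, -0.4]
width: 1.002
```

```bash
python3 plan.py .564 .354 .10 8; python3 - <<'E'
from h import *
snap("top","t1");snap("scene","s1")
a=cv2.imread("pics/t1.png")[180:400,100:340]; b=cv2.imread("pics/s1.png")[150:370,400:640]
cv2.imwrite("pics/m1.png",np.hstack([cv2.resize(a,(400,366)),cv2.resize(b,(400,366))]))
E
```

```text
t 2.55 tcp [0.5641 0.3549 0.2002] F [ 0.9 -0.3 -0.4] w 1.002 j [30. 15. 95.  0. 70. 22.]
TOTAL mm [  0.9 100.2  -0.3] rv [-0.  0. -0.] ang 0.0
min rows 1.8
```

View pics/m1.png

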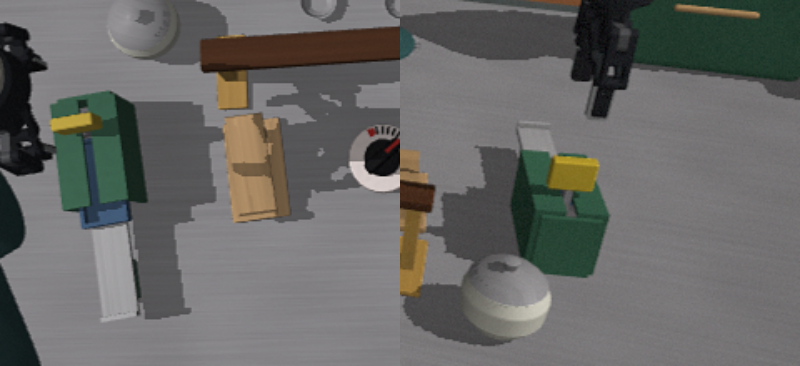

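```bash
python3 - <<'E'
from h import *
for n in("top","scene"): print(n,proj(n,[[.564,.354,.2],[.564,.354,.3],[.564,.354,.115]]))
E
```

```text
top [[129.30631926 246.41948534]
 [104.47442596 236.47149682]
 [146.43252114 253.28047084]]
scene [[512.29664291 213.72311208]
 [525.36941952 161.35816314]
 [502.4149562  253.30567629]]
```

View pics/t1.png

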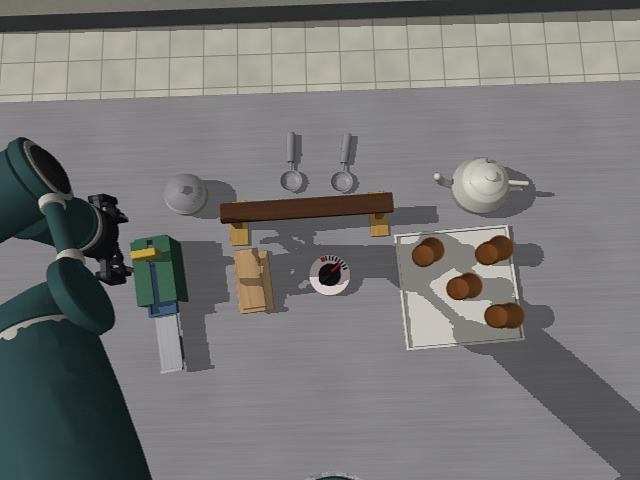

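View pics/s1.png

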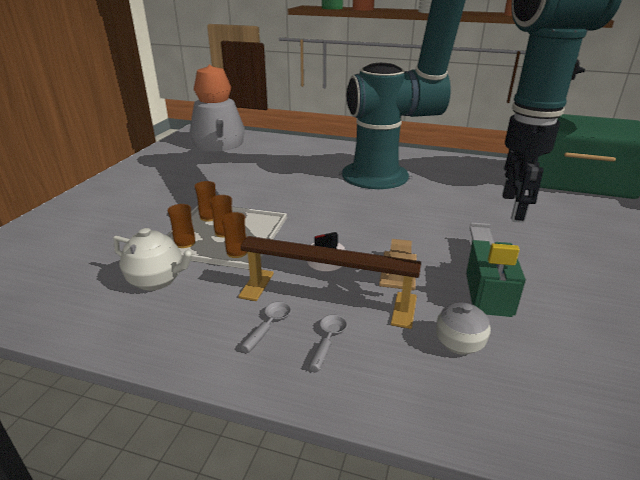

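The gripper sits over the grip: fingertips at (520,213) in the scene view and finger pair at (122,207) and (122,275) in the top view, which match the projections. Descending.

Call:
jog_arm:
  motion:
    - [1,25,0,0,0,0]
    - [1,55,0,0,0,0]
    - [1,85,0,0,0,0]
    - [1,100,0,0,0,0]
    - [1,100,0,0,0,0]

```text
time_s: 3.28
tcp_pos: [0.5617, 0.3549, 0.0989]
tool_rot: [[0.143, -0.003, 0.99], [-0.99, -0.001, 0.143], [0.001, -1.0, -0.003]]
ft_force: [-0.1, 0.5, 0.1]
width: 0.997
```

Call:
jog_arm:
  motion:
    - [0,0,0,0,0,0]
    - [0,0,0,0,0,0]
    - [0,0,0,0,0,0]
    - [0,0,0,0,0,0]
    - [0,0,0,0,0,0]
  grip: -1

```text
time_s: 3.9
tcp_pos: [0.5634, 0.3553, 0.1012]
tool_rot: [[0.143, 0.001, 0.99], [-0.99, 0.0, 0.143], [-0.0, -1.0, 0.001]]
ft_force: [0.4, 0.1, 2.4]
width: 0.177
```

Call:
jog_arm:
  motion:
    - [0,0,-15,0,0,0]
    - [0,0,-40,0,0,0]
    - [0,0,-65,0,0,0]
    - [0,0,-90,0,0,0]
    - [0,0,-98,0,0,0]

```text
time_s: 4.53
tcp_pos: [0.4664, 0.3409, 0.1012]
tool_rot: [[0.144, 0.004, 0.99], [-0.99, 0.001, 0.144], [0.0, -1.0, 0.004]]
ft_force: [9.8, -2.3, -0.4]
width: 0.173
```

Call:
jog_arm:
  motion:
    - [0,0,-1,0,0,0]
    - [0,0,-2,0,0,0]
    - [0,0,-3,0,0,0]
    - [0,0,-3,0,0,0]
    - [0,0,-3,0,0,0]

```text
time_s: 5.15
tcp_pos: [0.4646, 0.3406, 0.1011]
tool_rot: [[0.143, 0.004, 0.99], [-0.99, 0.001, 0.143], [0.0, -1.0, 0.004]]
ft_force: [7.5, -1.3, 0.7]
width: 0.176
```

```bash
python3 - <<'E'
from h import *
s=monitor.observe();print(s["ft_force"],s["tcp_pos"],s["width"])
snap("top","t2");snap("scene","s2")
a=cv2.imread("pics/t2.png")[180:400,100:340]; b=cv2.imread("pics/s2.png")[150:370,400:640]
cv2.imwrite("pics/m2.png",np.hstack([cv2.resize(a,(400,366)),cv2.resize(b,(400,366))]))
E
```

```text
[ 7.49811592 -1.32720106  0.73768086] [0.46459693 0.34061569 0.10114572] 0.1764029595003184
```

View pics/m2.png

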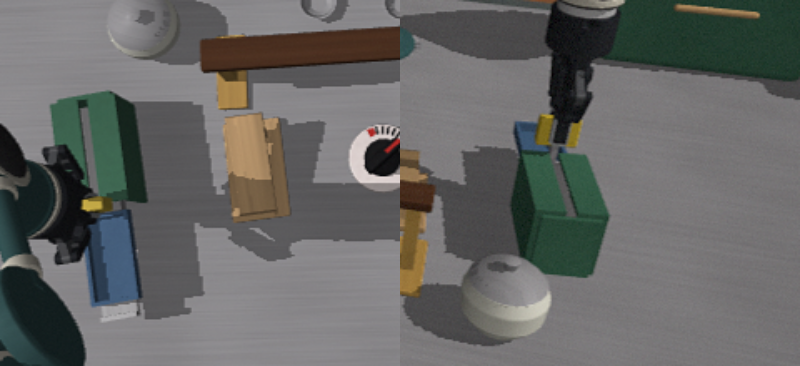

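Call:
jog_arm:
  motion:
    - [0,0,-1,0,0,0]
    - [0,0,-3,0,0,0]
    - [0,0,-4,0,0,0]
    - [0,0,-5,0,0,0]
    - [0,0,-5,0,0,0]

```text
time_s: 5.88
tcp_pos: [0.4643, 0.3406, 0.1014]
tool_rot: [[0.143, 0.013, 0.99], [-0.99, 0.003, 0.143], [-0.001, -1.0, 0.014]]
ft_force: [22.8, 1.3, -10.0]
width: 0.18
```

Call:
jog_arm:
  motion:
    - [0,0,5,0,0,0]
    - [0,0,5,0,0,0]
    - [0,0,5,0,0,0]
    - [0,-30,5,0,0,0]
    - [0,-70,5,0,0,0]
  grip: 1

```text
time_s: 6.5
tcp_pos: [0.4604, 0.3395, 0.1686]
tool_rot: [[0.142, -0.005, 0.99], [-0.99, -0.003, 0.142], [0.002, -1.0, -0.006]]
ft_force: [0.2, -0.4, 0.6]
width: 1.004
```

Call:
jog_arm:
  motion:
    - [0,-40,0,0,0,0]
    - [50,-60,0,0,0,0]
    - [100,-60,0,0,0,0]
    - [150,-60,0,0,0,0]
    - [180,-60,0,0,0,0]

```text
time_s: 7.12
tcp_pos: [0.487, 0.1607, 0.2296]
tool_rot: [[0.141, -0.002, 0.99], [-0.99, -0.0, 0.141], [-0.0, -1.0, -0.002]]
ft_force: [-0.7, 0.2, 0.4]
width: 1.0
```

```bash
python3 - <<'E'
from h import *
s=monitor.observe();print(s["ft_force"],s["tcp_pos"],s["width"])
t=snap("top","t3");snap("scene","s3")
print([(round(d["conf"],2),px(d["location"]),back("top",px(d["location"]),.054)) for d in spot_point("top","dish_c")])
print([(round(d["conf"],2),px(d["location"]),back("scene",px(d["location"]),.054)) for d in spot_point("scene","dish_c")])
m=trace("top","dish_c");print(m[0]["conf"]); 
import cv2
c=max(cv2.findContours(m[0]["pixels"].astype(np.uint8),cv2.RETR_EXTERNAL,cv2.CHAIN_APPROX_NONE)[0],key=cv2.contourArea)
print(cv2.minAreaRect(c))
a=cv2.imread("pics/t3.png")[180:400,100:340]; b=cv2.imread("pics/s3.png")[150:370,400:640]
cv2.imwrite("pics/m3.png",np.hstack([cv2.resize(a,(400,366)),cv2.resize(b,(400,366))]))
E
```

```text
[-0.65197108  0.17667145  0.43592865] [0.48701694 0.1606566  0.22955639] 1.0000475546267253
[(0.71, array([169.088, 335.52 ]), array([0.40130352, 0.32538122, 0.054     ])), (0.23, array([189.312, 199.584]), array([0.68733914, 0.28716927, 0.054     ]))]
[(0.95, array([481.28 , 236.784]), array([0.40277871, 0.3242339 , 0.054     ]))]
0.56
((166.03086853027344, 334.54425048828125), (55.144351959228516, 32.193687438964844), 81.67434692382812)
```

View pics/m3.png

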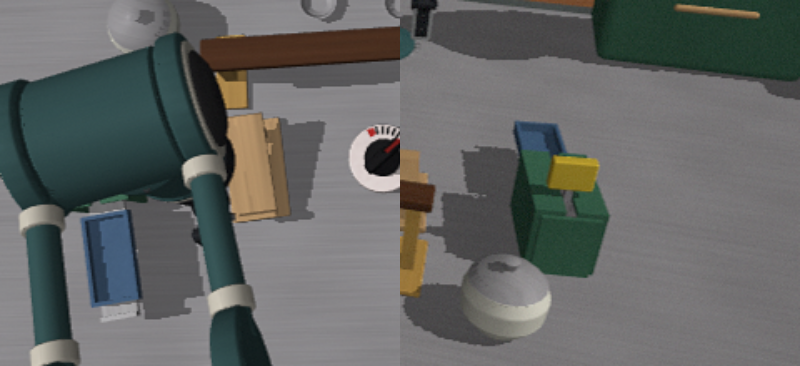

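The slide grip is back home (scene picture, yellow at about (745,172) in the crop) and the saucer lies on the tongue.

```bash
python3 - <<'E'
from h import *
im=cv2.imread("pics/t3.png")
cv2.imwrite("pics/z3.png",cv2.resize(im[290:390,130:230],None,fx=6,fy=6,interpolation=cv2.INTER_CUBIC))
im=cv2.imread("pics/s3.png")
cv2.imwrite("pics/z3s.png",cv2.resize(im[200:300,440:540],None,fx=6,fy=6,interpolation=cv2.INTER_CUBIC))
E
```

```text
(no output)
```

View pics/z3.png

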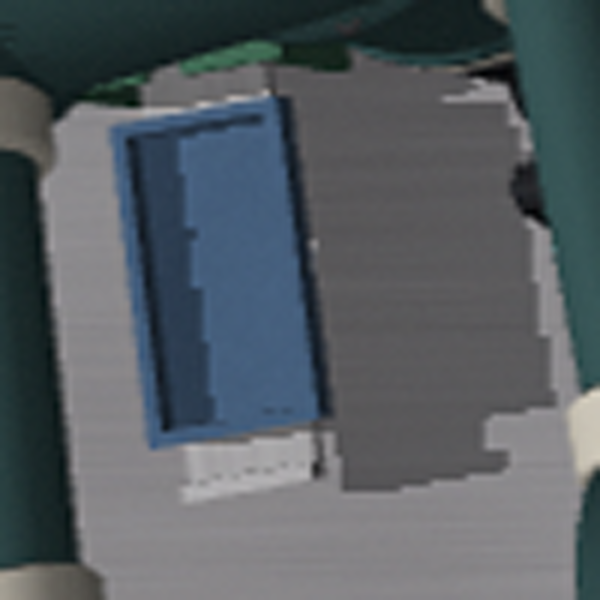

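View pics/z3s.png

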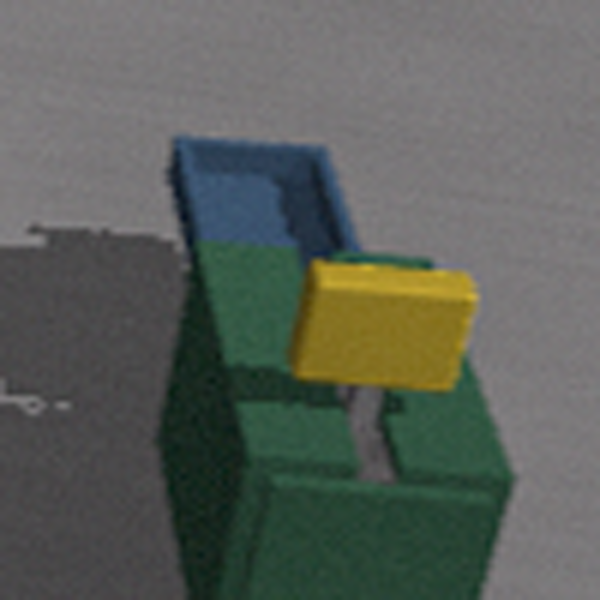

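```bash
python3 - <<'E'
from h import *
np.set_printoptions(precision=4,suppress=True)
C=np.array([back("top",np.array(p)/6+[130,290]-.4,.063) for p in((110,130),(275,97),(320,420),(150,447))]);print(C,C.mean(0))
for a,b in((0,3),(1,2)): d=C[a]-C[b];print(np.linalg.norm(d),np.degrees(np.arctan2(d[1],d[0])))
for a,b in((0,1),(3,2)): d=C[a]-C[b];print(np.linalg.norm(d),np.degrees(np.arctan2(d[1],d[0]))-90)
F=np.array([back("scene",np.array(p)/6+[440,200]-.4,.063) for p in((176,137),(326,147))]);print(F)
E
python3 plan.py .401 .33 .14 98.5
```

```text
[[0.4517 0.3671 0.063 ]
 [0.4613 0.3105 0.063 ]
 [0.3527 0.2935 0.063 ]
 [0.3454 0.3508 0.063 ]] [0.4028 0.3305 0.063 ]
0.10756884198721917 8.68125129245507
0.10992442767664892 8.906199737284961
0.05733675825301572 9.580091740566274
0.05777960526516406 7.2379926888882125
[[0.3593 0.2942 0.063 ]
 [0.3498 0.3504 0.063 ]]
t 7.38 tcp [0.4877 0.1631 0.2298] F [0.1 0.8 0.4] w 1.003 j [ 16.  -2. 111.   0.  71.   7.]
TOTAL mm [-177.5   90.   -62. ] rv [ 0.    -1.577 -0.001] ang 90.3
min rows 9.0
```

Call:
jog_arm:
  motion:
    - [-17,0,-6,0,-0.17,0]
    - [-35,0,-12,0,-0.34,0]
    - [-53,5,-18,0,-0.51,0]
    - [-71,10,-25,0,-0.68,0]
    - [-89,20,-31,0,-0.85,0]

```text
time_s: 8.0
tcp_pos: [0.4443, 0.2484, 0.2103]
tool_rot: [[0.842, 0.0, 0.54], [-0.54, 0.001, 0.842], [-0.0, -1.0, 0.001]]
ft_force: [0.0, -0.4, 0.7]
width: 1.001
```

```bash
python3 plan.py .404 .33 .12 98.6
```

```text
t 8.0 tcp [0.4443 0.2484 0.2103] F [ 0.  -0.4  0.7] w 1.001 j [ 26.  -2. 113.   0.  69. -31.]
TOTAL mm [-78.   90.3  46.9] rv [-0.001 -0.72  -0.   ] ang 41.3
min rows 4.1
```

Call:
jog_arm:
  motion:
    - [-17,10,10,0,-0.15,0]
    - [-35,30,20,0,-0.32,0]
    - [-55,55,32,0,-0.49,0]
    - [-70,75,42,0,-0.64,0]
    - [-78,90,47,0,-0.72,0]

```text
time_s: 8.62
tcp_pos: [0.4035, 0.33, 0.1189]
tool_rot: [[0.989, -0.002, -0.148], [0.148, -0.0, 0.989], [-0.002, -1.0, -0.0]]
ft_force: [0.3, -0.1, -0.4]
width: 1.007
```

```bash
python3 plan.py .404 .33 .030 98.6
```

```text
t 8.62 tcp [0.4035 0.33   0.1189] F [ 0.3 -0.1 -0.4] w 1.007 j [ 37.   4. 117.   0.  59. -62.]
TOTAL mm [ 0.7 88.9 -0. ] rv [ 0.    -0.002 -0.002] ang 0.2
min rows 1.6
```

Call:
jog_arm:
  motion:
    - [0,20,0,0,0,0]
    - [0,45,0,0,0,0]
    - [0,70,0,0,0,0]
    - [0,88,0,0,0,0]
    - [0,88,0,0,0,0]

```text
time_s: 9.25
tcp_pos: [0.4037, 0.3279, 0.0306]
tool_rot: [[0.99, -0.003, -0.143], [0.143, -0.002, 0.99], [-0.004, -1.0, -0.002]]
ft_force: [-0.5, 0.6, 0.5]
width: 0.998
```

Call:
jog_arm:
  motion:
    - [0,0,0,0,0,0]
    - [0,0,0,0,0,0]
    - [0,0,0,0,0,0]
    - [0,0,0,0,0,0]
    - [0,0,0,0,0,0]
  grip: -1
  force: 50

```text
time_s: 9.88
tcp_pos: [0.4067, 0.3291, 0.0338]
tool_rot: [[0.99, 0.002, -0.142], [0.142, 0.002, 0.99], [0.003, -1.0, 0.002]]
ft_force: [-1.0, 0.4, 6.0]
width: 0.668
```

```bash
python3 - <<'E'
from h import *
s=monitor.observe();print(s["ft_force"],s["tcp_pos"],s["width"])
snap("top","t4");snap("scene","s4")
a=cv2.imread("pics/t4.png")[180:400,100:340]; b=cv2.imread("pics/s4.png")[150:370,400:640]
cv2.imwrite("pics/m4.png",np.hstack([cv2.resize(a,(400,366)),cv2.resize(b,(400,366))]))
E
```

```text
[-1.0001489   0.39185112  5.95637508] [0.40668013 0.32912929 0.03376232] 0.6684456090661322
```

View pics/m4.png

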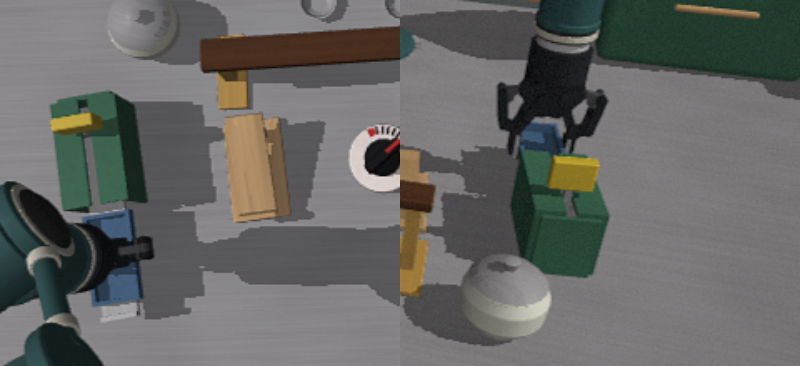

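The saucer is gripped (57 mm opening), and both fingers straddle it in the crop at (540,130). Lifting, then measuring the stand precisely.

Call:
jog_arm:
  motion:
    - [0,-5,0,0,0,0]
    - [0,-20,0,0,0,0]
    - [0,-45,0,0,0,0]
    - [0,-70,0,0,0,0]
    - [0,-75,0,0,0,0]

```text
time_s: 10.6
tcp_pos: [0.4068, 0.3291, 0.1098]
tool_rot: [[0.99, 0.003, -0.142], [0.142, 0.002, 0.99], [0.004, -1.0, 0.002]]
ft_force: [0.1, -0.5, -1.2]
width: 0.67
```

```bash
python3 - <<'E'
from h import *
s=monitor.observe();print(s["ft_force"],s["tcp_pos"],s["width"])
snap("top","t5");snap("scene","s5")
im=cv2.imread("pics/t5.png")
cv2.imwrite("pics/z5.png",cv2.resize(im[235:335,215:295],None,fx=7,fy=6,interpolation=cv2.INTER_CUBIC))
a=cv2.imread("pics/s5.png")[150:350,400:600]; b=cv2.imread("pics/s5.png")[220:320,370:470]
cv2.imwrite("pics/m5.png",np.hstack([cv2.resize(a,(400,400)),cv2.resize(b,(400,400))]))
E
```

```text
[ 0.08753576 -0.52677663 -1.16116393] [0.40682541 0.32912682 0.10976637] 0.6696586882865931
```

View pics/z5.png

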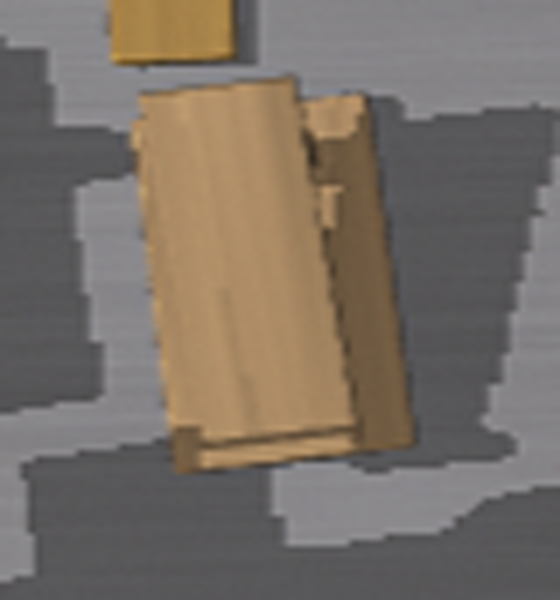

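View pics/m5.png

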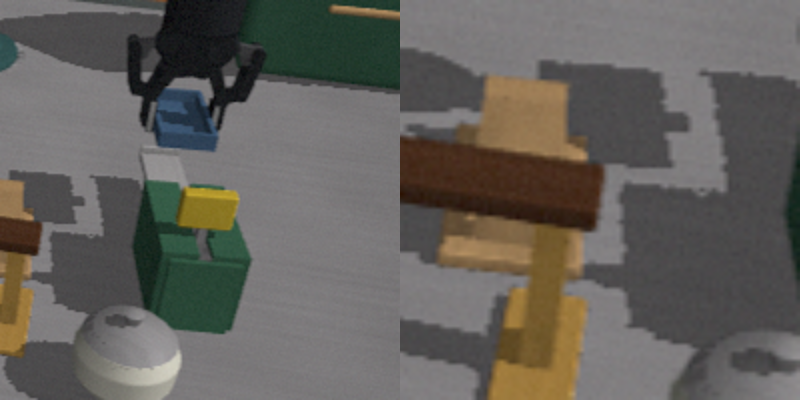

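```bash
cat > fitstand.py <<'E'
from h import *
from scipy.optimize import least_squares
c,s=np.cos(np.radians(18)),np.sin(np.radians(18))
def S(u,y,n=0): return [u*c-n*s,y,.052+u*s+n*c]
def fit(obs,x0=(.513,.158,.06)):
    """obs list (cam,model pt,[u,v])"""
    def f(q):
        R=np.array([[np.cos(q[2]),-np.sin(q[2]),0],[np.sin(q[2]),np.cos(q[2]),0],[0,0,1]]); o=[]
        for cam,m,uv in obs: o+=list(proj(cam,R@np.array(m)+[q[0],q[1],0])[0]-uv)
        return o
    r=least_squares(f,x0,loss="soft_l1"); return r.x,np.array(r.fun).reshape(-1,2)
E
python3 - <<'E'
from fitstand import *
np.set_printoptions(precision=3,suppress=True)
Z=lambda u,v:np.array([u/7+215,v/6+235])-.4
obs=[("top",S(65,23) if 0 else S(.065,.023),Z(138,95)),("top",S(.065,-.023),Z(297,77)),("top",S(-.059,-.023,.012),Z(355,428)),
("top",[.065,-.0375,.01],Z(371,96)),("top",[-.065,-.0375,.01],Z(413,446))]
print(fit(obs))
Zs=lambda u,v:np.array([u/4+370,v/4+220])-.4
# scene crop m5 right half: lip top at low end
obs2=obs+[("scene",S(-.065,.023,.012),Zs(168,82)),("scene",S(-.065,-.023,.012),Zs(86,76)),("scene",[.065,.0375,0.01],Zs(181,262)),("scene",[.065,-.0375,.01],Zs(46,248))]
print(fit(obs2)); q=fit(obs2)[0]; print(np.degrees(q[2]))
E
```

```text
(array([0.512, 0.157, 0.098]), array([[ 0.495, -0.062],
       [-0.149,  0.093],
       [-0.356,  0.799],
       [-0.314, -0.873],
       [ 0.351, -0.04 ]]))
(array([0.512, 0.157, 0.105]), array([[ 0.229,  0.025],
       [-0.432,  0.033],
       [-0.248,  0.687],
       [-0.595, -0.971],
       [ 0.466, -0.196],
       [ 0.031, -0.636],
       [ 0.31 , -1.214],
       [ 0.205,  0.665],
       [-2.084, -0.089]]))
5.998922261001817
```

```bash
cat > stplan.py <<'E'
import sys
from plan import *
c,s=np.cos(np.radians(18)),np.sin(np.radians(18))
def target(sx,sy,yaw,u,h,off=(-.0026,-.0202,0)):
    Rz=Ro.from_euler("z",yaw,degrees=True).as_matrix()
    ex=Rz@[c,0,s]; n=Rz@[-s,0,c]; ey=Rz@[0,1,0]
    R=np.c_[ex,-n,ey]
    p=np.array([sx,sy,.052])+ex*u+n*(.009+h)
    return p-R@np.array(off),R
if __name__=="__main__":
    np.set_printoptions(precision=4,suppress=True)
    sx,sy,yaw,u,h=map(float,sys.argv[1:6]); p,R=target(sx,sy,yaw,u,h); print(p); plan(p,R)
E
python3 stplan.py .512 .157 5.8 0 .06
```

```text
[0.4995 0.1557 0.0992]
t 10.7 tcp [0.4058 0.3284 0.108 ] F [-0.3 -0.5 -0.8] w 0.67 j [ 36.   5. 118.  -0.  57. -62.]
TOTAL mm [  68.2    8.8 -184.2] rv [-0.007  0.04  -0.313] ang 18.1
min rows 3.6
```

Call:
jog_arm:
  motion:
    - [5,-12,-25,0,0,-0.03]
    - [20,-20,-70,0,0.01,-0.1]
    - [40,-20,-120,0,0.02,-0.18]
    - [58,-10,-165,0,0.04,-0.26]
    - [68,5,-184,-0.01,0.04,-0.31]

```text
time_s: 11.32
tcp_pos: [0.4984, 0.1532, 0.101]
tool_rot: [[0.947, 0.304, -0.099], [0.095, 0.026, 0.995], [0.305, -0.952, -0.005]]
ft_force: [-0.1, 0.1, -1.8]
width: 0.67
```

```bash
python3 stplan.py .512 .157 5.8 0 .02;  python3 - <<'E'
from h import *
snap("top","t6");snap("scene","s6")
a=cv2.imread("pics/t6.png")[200:350,200:350]; b=cv2.imread("pics/s6.png")[150:330,330:510]
cv2.imwrite("pics/m6.png",np.hstack([cv2.resize(a,(400,400)),cv2.resize(b,(400,400))]))
E
```

```text
[0.5118 0.157  0.0612]
t 11.32 tcp [0.4984 0.1532 0.101 ] F [-0.1  0.1 -1.8] w 0.67 j [ 17.  -5. 130.  -6.  37. -75.]
TOTAL mm [ 0.8 42.   2.6] rv [ 0.005 -0.001 -0.004] ang 0.4
min rows 0.8
```

View pics/m6.png

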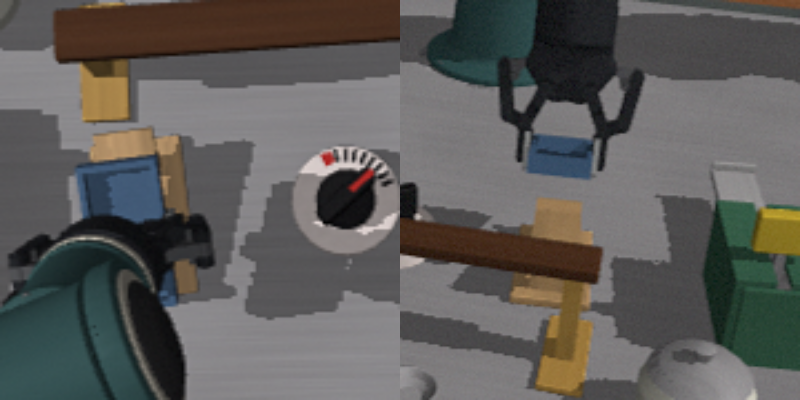

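Call:
jog_arm:
  motion:
    - [0,10,1,0,0,0]
    - [0,22,2,0,0,0]
    - [1,36,2,0,0,0]
    - [1,46,3,0,0,0]
    - [1,46,3,0,0,0]

```text
time_s: 12.05
tcp_pos: [0.5128, 0.1601, 0.0573]
tool_rot: [[0.948, 0.301, -0.102], [0.098, 0.027, 0.995], [0.303, -0.953, -0.004]]
ft_force: [0.1, -0.9, -1.3]
width: 0.666
```

```bash
python3 stplan.py .512 .157 5.8 0 .0;  python3 - <<'E'
from h import *
snap("top","t7");snap("scene","s7")
a=cv2.imread("pics/t7.png")[200:350,200:350]; b=cv2.imread("pics/s7.png")[200:290,370:460]
cv2.imwrite("pics/m7.png",np.hstack([cv2.resize(a,(400,400)),cv2.resize(b,(400,400))]))
E
```

```text
[0.5179 0.1576 0.0422]
t 12.05 tcp [0.5128 0.1601 0.0573] F [ 0.1 -0.9 -1.3] w 0.666 j [ 17.   1. 130.  -7.  32. -74.]
TOTAL mm [ 0.  15.9 -3. ] rv [ 0.004  0.002 -0.007] ang 0.5
min rows 0.3
```

View pics/m7.png

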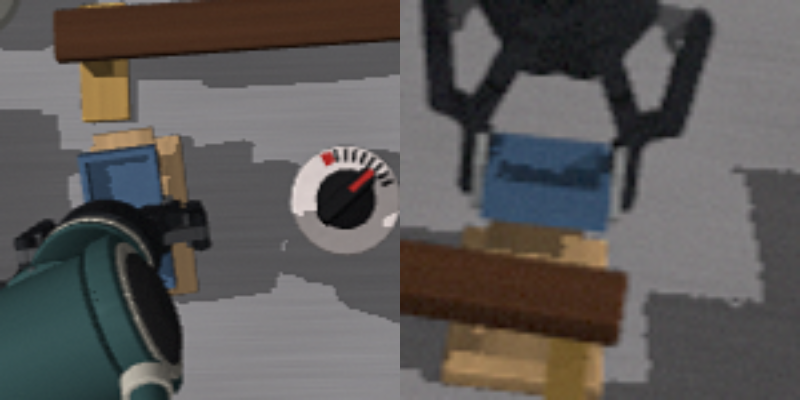

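Call:
jog_arm:
  motion:
    - [0,3,-1,0,0,0]
    - [0,7,-2,0,0,0]
    - [0,10,-2,0,0,0]
    - [0,13,-2,0,0,0]
    - [0,13,-2,0,0,0]

```text
time_s: 12.78
tcp_pos: [0.5175, 0.1583, 0.046]
tool_rot: [[0.947, 0.303, -0.101], [0.097, 0.027, 0.995], [0.305, -0.952, -0.004]]
ft_force: [0.4, 0.2, -1.1]
width: 0.671
```

```bash
python3 stplan.py .512 .157 5.8 0 .0
```

```text
[0.5179 0.1576 0.0422]
t 12.78 tcp [0.5175 0.1583 0.046 ] F [ 0.4  0.2 -1.1] w 0.671 j [ 17.   3. 130.  -7.  30. -74.]
TOTAL mm [-0.9  3.8 -0.7] rv [ 0.004  0.001 -0.005] ang 0.3
min rows 0.1
```

Call:
jog_arm:
  motion:
    - [-1,1,0,0,0,0]
    - [-1,2,0,0,0,0]
    - [-1,3,0,0,0,0]
    - [-1,4,0,0,0,0]
    - [-1,4,0,0,0,0]

```text
time_s: 13.4
tcp_pos: [0.5179, 0.1585, 0.0423]
tool_rot: [[0.947, 0.304, -0.101], [0.097, 0.027, 0.995], [0.305, -0.952, -0.004]]
ft_force: [-0.8, -1.4, 0.3]
width: 0.666
```

Call:
jog_arm:
  motion:
    - [0,1,0,0,0,0]
    - [0,2,0,0,0,0]
    - [0,2,0,0,0,0]
    - [0,2,0,0,0,0]
    - [0,2,0,0,0,0]

```text
time_s: 14.02
tcp_pos: [0.5181, 0.1585, 0.0421]
tool_rot: [[0.947, 0.303, -0.101], [0.097, 0.027, 0.995], [0.305, -0.952, -0.004]]
ft_force: [-15.4, -2.7, 21.3]
width: 0.671
```

Call:
jog_arm:
  motion:
    - [0,-1,0,0,0,0]
    - [0,-2,0,0,0,0]
    - [0,-2,0,0,0,0]
    - [0,-2,0,0,0,0]
    - [0,-2,0,0,0,0]

```text
time_s: 14.65
tcp_pos: [0.5181, 0.1585, 0.0423]
tool_rot: [[0.947, 0.304, -0.101], [0.097, 0.027, 0.995], [0.305, -0.952, -0.004]]
ft_force: [-0.9, 0.4, 1.4]
width: 0.669
```

Call:
jog_arm:
  motion:
    - [0,0,0,0,0,0]
    - [0,0,0,0,0,0]
    - [0,0,0,0,0,0]
    - [0,0,0,0,0,0]
    - [0,0,0,0,0,0]
  grip: 1

```text
time_s: 15.28
tcp_pos: [0.518, 0.1584, 0.0423]
tool_rot: [[0.947, 0.304, -0.101], [0.097, 0.027, 0.995], [0.305, -0.952, -0.004]]
ft_force: [-0.1, -0.5, -0.9]
width: 0.999
```

Call:
jog_arm:
  motion:
    - [0,-10,0,0,0,0]
    - [0,-35,0,0,0,0]
    - [0,-65,0,0,0,0]
    - [0,-100,0,0,0,0]
    - [0,-130,0,0,0,0]

```text
time_s: 15.9
tcp_pos: [0.4782, 0.1549, 0.1681]
tool_rot: [[0.947, 0.305, -0.101], [0.097, 0.028, 0.995], [0.307, -0.952, -0.003]]
ft_force: [0.8, -0.1, -0.7]
width: 1.006
```

```bash
python3 plan.py .517 -.008 .2 -44;python3 - <<'E'
from h import *
snap("top","t8");snap("scene","s8")
a=cv2.imread("pics/t8.png")[200:350,200:350]; b=cv2.imread("pics/s8.png")[200:290,370:460]
cv2.imwrite("pics/m8.png",np.hstack([cv2.resize(a,(400,400)),cv2.resize(b,(400,400))]))
E
```

```text
t 15.9 tcp [0.4782 0.1549 0.1681] F [ 0.8 -0.1 -0.7] w 1.006 j [ 18. -12. 129.  -5.  46. -75.]
TOTAL mm [  30.7  -23.  -166.1] rv [-0.378  2.416  0.143] ang 140.3
min rows 14.0
```

View pics/m8.png

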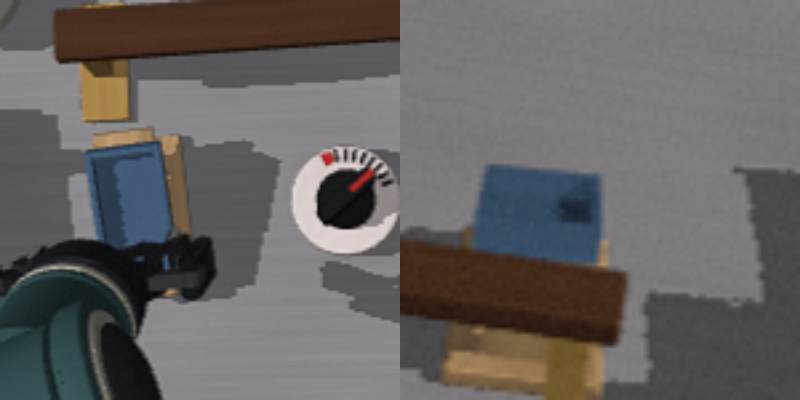

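```bash
python3 plan.py .517 -.0085 .2 45
```

```text
t 16.0 tcp [0.4805 0.1558 0.171 ] F [ 1.7 -0.9  0.1] w 1.003 j [ 18. -12. 128.  -5.  46. -75.]
TOTAL mm [  27.6  -21.1 -167.2] rv [-0.139  0.88   0.298] ang 53.8
min rows 5.4
```

Call:
jog_arm:
  motion:
    - [5,-15,-33,-0.02,0.17,0.06]
    - [11,-20,-66,-0.05,0.34,0.12]
    - [17,-21,-100,-0.08,0.51,0.18]
    - [23,-21,-133,-0.11,0.68,0.24]
    - [27,-21,-165,-0.13,0.83,0.28]

```text
time_s: 16.62
tcp_pos: [0.5147, -0.0082, 0.1942]
tool_rot: [[0.738, 0.009, 0.675], [-0.675, -0.007, 0.738], [0.011, -1.0, 0.001]]
ft_force: [0.5, 0.3, -0.1]
width: 1.006
```

```bash
python3 plan.py .517 -.0085 .12 45; python3 - <<'E'
from h import *
snap("top","t9");snap("scene","s9")
a=cv2.imread("pics/t9.png")[220:330,220:330]; b=cv2.imread("pics/s9.png")[200:290,370:460]
cv2.imwrite("pics/m9.png",np.hstack([cv2.resize(a,(400,400)),cv2.resize(b,(400,400))]))
E
```

```text
t 16.62 tcp [ 0.5147 -0.0082  0.1942] F [ 0.5  0.3 -0.1] w 1.006 j [ -3.  -1. 114.  -0.  67. -51.]
TOTAL mm [ 1.  74.3  1.3] rv [-0.001  0.045  0.011] ang 2.6
min rows 1.4
```

View pics/m9.png

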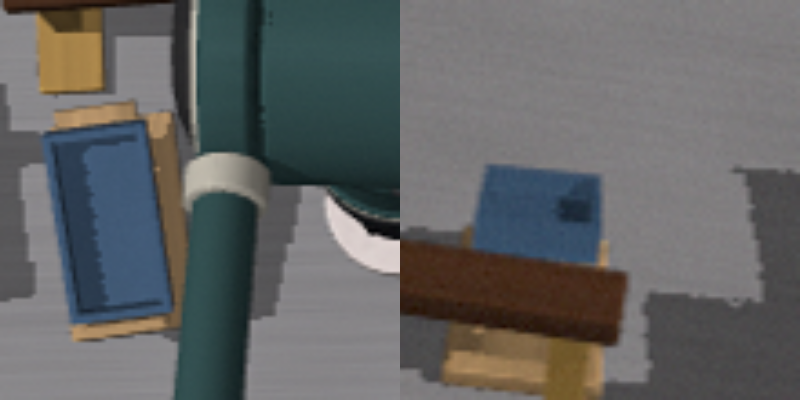

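```bash
python3 - <<'E'
from fitstand import *
np.set_printoptions(precision=4,suppress=True)
Z=lambda u,v:np.array([u,v])/3.636+220-.35
u0=-.004
o=[("top",S(u0+a*.055,b*.029,.018),Z(*p)) for a,b,p in((1,1,(43,133)),(1,-1,(138,120)),(-1,-1,(173,317)),(-1,1,(80,325)))]
q,f=fit(o);print(q,f,np.degrees(q[2])); d=q[:2]-[.512,.157]; y=.102; print("disp in stand frame",[np.cos(y)*d[0]+np.sin(y)*d[1],-np.sin(y)*d[0]+np.cos(y)*d[1]])
E
```

```text
[0.516  0.158  0.1169] [[-0.5289  0.9455]
 [ 1.528   0.3502]
 [ 0.5355 -2.0481]
 [-1.5904 -0.1323]] 6.698832027283618
disp in stand frame [np.float64(0.004101722880395809), np.float64(0.0005571107507241149)]
```

Call:
jog_arm:
  motion:
    - [1,15,1,0,0.04,0.01]
    - [1,40,1,0,0.04,0.01]
    - [1,75,1,0,0.04,0.01]
    - [1,110,1,0,0.04,0.01]
    - [1,115,1,0,0.04,0.01]

```text
time_s: 17.35
tcp_pos: [0.5129, -0.0067, 0.0759]
tool_rot: [[0.715, -0.004, 0.7], [-0.7, 0.0, 0.715], [-0.003, -1.0, -0.003]]
ft_force: [-0.6, -0.0, -0.2]
width: 0.999
```

```bash
python3 plan.py .517 -.0085 .04 45; python3 - <<'E'
from h import *
snap("top","t10");snap("scene","s10")
a=cv2.imread("pics/t10.png")[220:330,270:380]; b=cv2.imread("pics/s10.png")[180:290,270:380]
cv2.imwrite("pics/m10.png",np.hstack([cv2.resize(a,(400,400)),cv2.resize(b,(400,400))]))
E
```

```text
t 17.35 tcp [ 0.5129 -0.0067  0.0759] F [-0.6 -0.  -0.2] w 0.999 j [ -4.   7. 120.  -0.  54. -49.]
TOTAL mm [ 4.3 35.9  1.7] rv [ 0.003  0.011 -0.003] ang 0.7
min rows 0.7
```

View pics/m10.png

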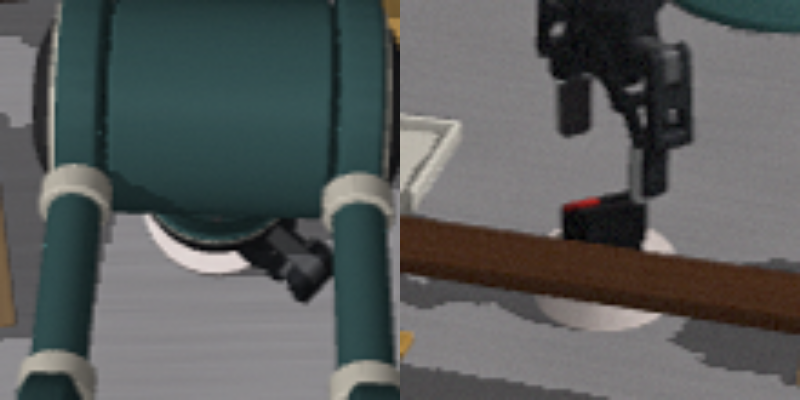

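The saucer lies along the slope about 4 mm from the lip and is centred, so well inside tolerance. Continuing to the knob.

Call:
jog_arm:
  motion:
    - [3,10,1,0,0.01,0]
    - [4,22,1,0,0.01,0]
    - [4,36,1,0,0.01,0]
    - [4,36,1,0,0.01,0]
    - [4,36,1,0,0.01,0]

```text
time_s: 18.08
tcp_pos: [0.5206, -0.0102, 0.0438]
tool_rot: [[0.707, 0.003, 0.707], [-0.707, -0.001, 0.707], [0.003, -1.0, 0.002]]
ft_force: [0.6, -0.0, 0.1]
width: 0.997
```

Call:
jog_arm:
  motion:
    - [0,0,0,0,0,0]
    - [0,0,0,0,0,0]
    - [0,0,0,0,0,0]
    - [0,0,0,0,0,0]
    - [0,0,0,0,0,0]
  grip: -1
  force: 30

```text
time_s: 18.7
tcp_pos: [0.5213, -0.0092, 0.0444]
tool_rot: [[0.706, 0.005, 0.708], [-0.708, 0.001, 0.706], [0.003, -1.0, 0.004]]
ft_force: [1.6, 5.3, 1.1]
width: 0.159
```

```bash
python3 plan.py .517 -.0085 .04 116
```

```text
t 18.7 tcp [ 0.5213 -0.0092  0.0444] F [1.6 5.3 1.1] w 0.159 j [ -4.  10. 120.   0.  50. -49.]
TOTAL mm [-3.6  4.3 -2.6] rv [-0.002 -1.24   0.005] ang 71.1
min rows 7.1
```

Call:
jog_arm:
  motion:
    - [-1,0,0,0,-0.12,0]
    - [-2,0,0,0,-0.28,0]
    - [-3,0,-1,0,-0.44,0]
    - [-3,0,-1,0,-0.6,0]
    - [-3,0,-1,0,-0.7,0]

```text
time_s: 19.32
tcp_pos: [0.5216, -0.0083, 0.0444]
tool_rot: [[0.997, 0.012, 0.083], [-0.083, -0.0, 0.997], [0.012, -1.0, 0.001]]
ft_force: [10.4, 3.6, -9.1]
width: 0.158
```

```bash
python3 plan.py .517 -.0085 .04 116
```

```text
t 19.32 tcp [ 0.5216 -0.0083  0.0444] F [10.4  3.6 -9.1] w 0.158 j [ -4.   9. 121.   0.  49. -89.]
TOTAL mm [-4.6  4.4 -0.5] rv [ 0.002 -0.536  0.012] ang 30.7
min rows 3.1
```

Call:
jog_arm:
  motion:
    - [0,0,0,0,-0.12,0]
    - [0,0,0,0,-0.24,0]
    - [0,0,0,0,-0.36,0]
    - [0,0,0,0,-0.44,0]
    - [0,0,0,0,-0.48,0]

```text
time_s: 19.95
tcp_pos: [0.5215, -0.0077, 0.0444]
tool_rot: [[0.923, 0.011, -0.385], [0.385, 0.001, 0.923], [0.011, -1.0, -0.003]]
ft_force: [10.7, 5.8, -7.5]
width: 0.153
```

```bash
python3 plan.py .517 -.0085 .04 116; python3 -c "
from h import *
print(monitor.observe()['ft_torque'])
snap('top','t11');snap('scene','s11')
b=cv2.imread('pics/s11.png')[180:290,270:380]
cv2.imwrite('pics/m11.png',cv2.resize(b,(500,500)))"
```

```text
t 19.95 tcp [ 0.5215 -0.0077  0.0444] F [10.7  5.8 -7.5] w 0.153 j [  -4.    9.  121.    0.   49. -116.]
TOTAL mm [-4.5  4.4  1. ] rv [ 0.004 -0.059  0.011] ang 3.4
min rows 0.3
[ 0.92803477 -1.42342135 -0.25958296]
```

View pics/m11.png

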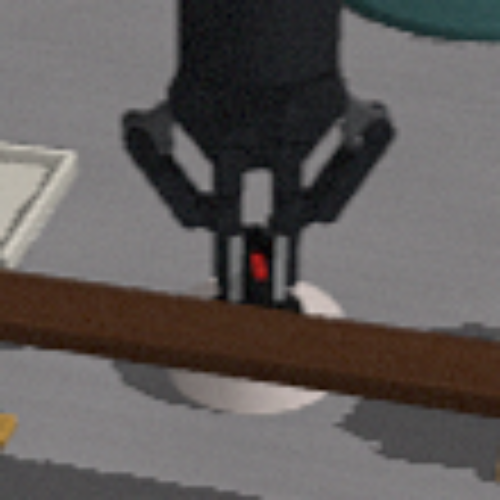

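Call:
jog_arm:
  motion:
    - [0,0,0,0,-0.03,0]
    - [0,0,0,0,-0.06,0]
    - [0,0,0,0,-0.08,0]
    - [0,0,0,0,-0.08,0]
    - [0,0,0,0,-0.08,0]

```text
time_s: 20.68
tcp_pos: [0.5215, -0.0077, 0.0445]
tool_rot: [[0.893, 0.011, -0.451], [0.451, 0.002, 0.893], [0.011, -1.0, -0.003]]
ft_force: [9.9, 3.5, -6.4]
width: 0.154
```

```bash
python3 plan.py .517 -.0085 .04 116; python3 -c "
from h import *
print(monitor.observe()['ft_torque'])"
```

```text
t 20.68 tcp [ 0.5215 -0.0077  0.0445] F [ 9.9  3.5 -6.4] w 0.154 j [  -4.    9.  121.    0.   49. -121.]
TOTAL mm [-4.4  4.5  1.3] rv [0.003 0.014 0.011] ang 1.0
min rows 0.1
[ 0.8061078  -1.3772544  -1.80210476]
```

The torque rose to 1.8 Nm, so the knob is at its stop. Releasing.

Call:
jog_arm:
  motion:
    - [0,0,0,0,0.03,0]
    - [0,0,0,0,0.03,0]
    - [0,0,0,0,0.03,0]
    - [0,0,0,0,0.03,0]
    - [0,0,0,0,0.03,0]
  grip: 1

```text
time_s: 21.3
tcp_pos: [0.5178, -0.0087, 0.044]
tool_rot: [[0.903, 0.004, -0.43], [0.43, -0.001, 0.903], [0.003, -1.0, -0.002]]
ft_force: [-0.0, -0.2, 0.2]
width: 1.001
```

Call:
jog_arm:
  motion:
    - [0,-20,0,0,0,0]
    - [0,-50,0,0,0,0]
    - [0,-90,0,0,0,0]
    - [0,-130,0,0,0,0]
    - [0,-160,0,0,0,0]

```text
time_s: 21.92
tcp_pos: [0.5177, -0.0086, 0.2061]
tool_rot: [[0.903, 0.006, -0.43], [0.43, -0.001, 0.903], [0.005, -1.0, -0.003]]
ft_force: [-0.6, 0.0, 0.1]
width: 1.0
```

```bash
for a in 2 182 47 ; do python3 plan.py .557 -.2125 .26 $a; done
```

```text
t 21.93 tcp [ 0.5177 -0.0086  0.2061] F [-0.6  0.   0.1] w 1.0 j [  -4.   -1.  113.   -0.   68. -119.]
TOTAL mm [ -51.9  -53.5 -201.1] rv [-0.003  1.98   0.006] ang 113.5
min rows 11.3
t 21.93 tcp [ 0.5177 -0.0086  0.2061] F [-0.6  0.   0.1] w 1.0 j [  -4.   -1.  113.   -0.   68. -119.]
TOTAL mm [ -51.9  -53.5 -201.1] rv [ 0.006 -1.161  0.003] ang 66.5
min rows 6.7
t 21.93 tcp [ 0.5177 -0.0086  0.2061] F [-0.6  0.   0.1] w 1.0 j [  -4.   -1.  113.   -0.   68. -119.]
TOTAL mm [ -51.9  -53.5 -201.1] rv [-0.     1.195  0.006] ang 68.5
min rows 6.8
```

```bash
python3 - <<'E'
from h import *
im=cv2.imread("pics/scene0.png")
cv2.imwrite("pics/zl.png",cv2.resize(im[225:300,230:430],None,fx=4,fy=4,interpolation=cv2.INTER_CUBIC))
E
```

```text
(no output)
```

View pics/zl.png

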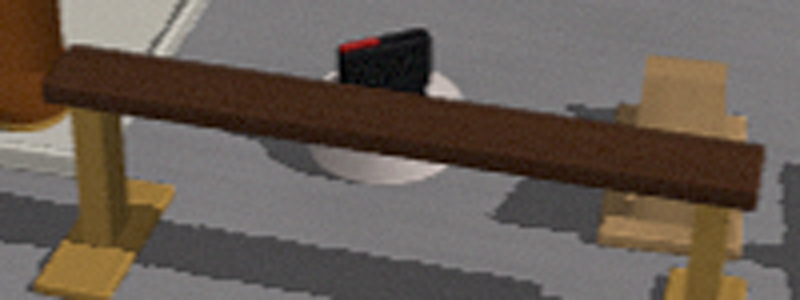

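Call:
jog_arm:
  motion:
    - [-10,-10,-40,0,0.16,0]
    - [-20,-25,-80,0,0.33,0]
    - [-30,-40,-120,0,0.5,0]
    - [-40,-53,-160,0,0.67,0]
    - [-52,-53,-200,0,0.84,0]

```text
time_s: 22.55
tcp_pos: [0.557, -0.2132, 0.2589]
tool_rot: [[0.921, 0.007, 0.391], [-0.391, -0.002, 0.921], [0.007, -1.0, 0.001]]
ft_force: [0.5, -0.0, -0.2]
width: 0.998
```

```bash
python3 - <<'E'
from h import *
np.set_printoptions(precision=4,suppress=True)
L=np.array([back("scene",np.array(p)/4+[230,225]-.4,.11) for p in((52,48),(758,142),(750,183),(48,84))])
print(L,L.mean(0)); print(proj("scene",[[.6611+.02,.2082,.11]]))
E
python3 plan.py .557 -.2125 .15 2
```

```text
[[ 0.6487 -0.1457  0.11  ]
 [ 0.6273  0.2052  0.11  ]
 [ 0.662   0.2058  0.11  ]
 [ 0.6804 -0.1327  0.11  ]] [0.6546 0.0332 0.11  ]
[[417.0756 276.5098]]
t 22.55 tcp [ 0.557  -0.2132  0.2589] F [ 0.5 -0.  -0.2] w 0.998 j [-23.   5. 100.   0.  74. -90.]
TOTAL mm [ -1.  108.9   0.5] rv [-0.005  1.135  0.005] ang 65.0
min rows 6.5
```

Call:
jog_arm:
  motion:
    - [0,0,0,0,0.17,0]
    - [0,10,0,0,0.35,0]
    - [0,20,0,0,0.53,0]
    - [0,35,0,0,0.71,0]
    - [0,50,0,0,0.89,0]

```text
time_s: 23.18
tcp_pos: [0.5561, -0.2116, 0.2068]
tool_rot: [[0.275, 0.004, 0.961], [-0.961, -0.001, 0.275], [0.002, -1.0, 0.004]]
ft_force: [0.2, 0.1, 1.0]
width: 0.999
```

```bash
python3 plan.py .557 -.2125 .045 2; python3 - <<'E'
from h import *
snap("top","t12");snap("scene","s12")
a=cv2.imread("pics/t12.png")[170:370,200:540]; b=cv2.imread("pics/s12.png")[150:300,120:440]
cv2.imwrite("pics/m12.png",np.hstack([cv2.resize(a,(400,235)),cv2.resize(b,(400,235))]))
a=cv2.imread("pics/t12.png")[230:320,210:370];cv2.imwrite("pics/m12b.png",cv2.resize(a,None,fx=4.5,fy=4.5,interpolation=cv2.INTER_CUBIC))
E
```

```text
t 23.18 tcp [ 0.5561 -0.2116  0.2068] F [0.2 0.1 1. ] w 0.999 j [-23.   7. 104.   0.  69. -39.]
TOTAL mm [  0.9 161.8   0. ] rv [-0.004  0.244  0.001] ang 14.0
min rows 2.9
```

View pics/m12.png

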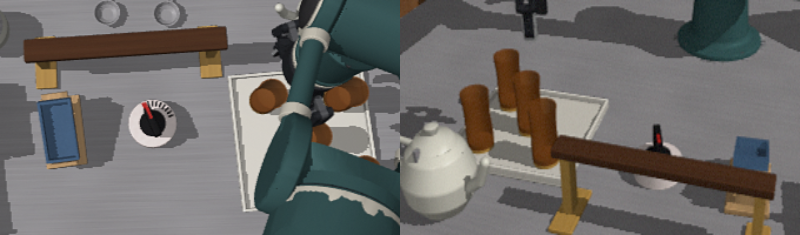

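View pics/m12b.png

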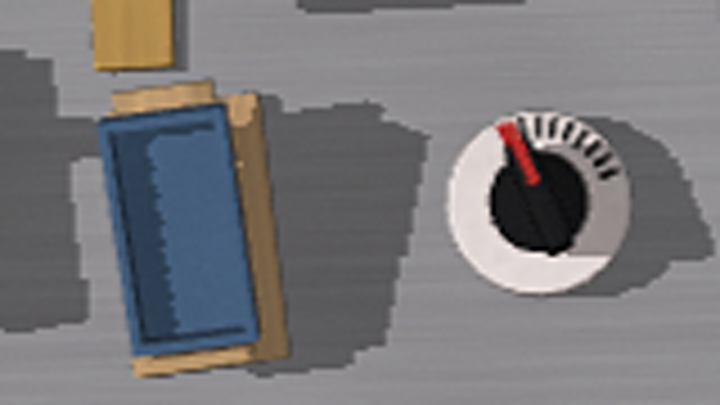

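The knob's red line is on the red mark and the saucer is seated on the stand. Next is glass A.

Call:
jog_arm:
  motion:
    - [1,10,0,0,0.12,0]
    - [1,50,0,0,0.24,0]
    - [1,100,0,0,0.24,0]
    - [1,145,0,0,0.24,0]
    - [1,162,0,0,0.24,0]

```text
time_s: 23.9
tcp_pos: [0.5552, -0.2117, 0.0426]
tool_rot: [[0.048, -0.001, 0.999], [-0.999, 0.001, 0.048], [-0.001, -1.0, -0.001]]
ft_force: [0.1, -0.6, 0.8]
width: 1.002
```

Call:
jog_arm:
  motion:
    - [0,0,0,0,0,0]
    - [0,0,0,0,0,0]
    - [0,0,0,0,0,0]
    - [0,0,0,0,0,0]
    - [0,0,0,0,0,0]
  grip: -1
  force: 40

```text
time_s: 24.52
tcp_pos: [0.5592, -0.2135, 0.0478]
tool_rot: [[0.045, 0.008, 0.999], [-0.999, -0.003, 0.045], [0.003, -1.0, 0.008]]
ft_force: [-0.2, 0.6, 7.0]
width: 0.58
```

Call:
jog_arm:
  motion:
    - [0,-5,0,0,0,0]
    - [0,-25,0,0,0,0]
    - [0,-65,0,0,0,0]
    - [0,-110,0,0,0,0]
    - [0,-130,0,0,0,0]

```text
time_s: 25.15
tcp_pos: [0.5583, -0.2132, 0.1795]
tool_rot: [[0.045, 0.009, 0.999], [-0.999, -0.003, 0.045], [0.003, -1.0, 0.009]]
ft_force: [0.4, -0.1, -2.4]
width: 0.574
```

```bash
cat > gl.py <<'E'
# target pose over ledge at ledge y = t, height z
import sys
from plan import *
np.set_printoptions(precision=4,suppress=True)
t,z=float(sys.argv[1]),float(sys.argv[2]); dx=float(sys.argv[3]) if len(sys.argv)>3 else 0
plan([.6492-.038*t+dx,.034+t,z],down(2.2))
E
python3 gl.py .12 .20; python3 - <<'E'
from h import *
snap("top","t13");snap("scene","s13")
a=cv2.imread("pics/t13.png")[170:370,200:540]; b=cv2.imread("pics/s13.png")[100:280,120:440]
cv2.imwrite("pics/m13.png",np.hstack([cv2.resize(a,(400,235)),cv2.resize(b,(400,235))]))
E
```

```text
t 25.15 tcp [ 0.5583 -0.2132  0.1795] F [ 0.4 -0.1 -2.4] w 0.574 j [-23.   9. 105.   0.  66. -26.]
TOTAL mm [-362.9  -20.7  102.9] rv [-0.009  0.007  0.003] ang 0.7
min rows 6.9
```

View pics/m13.png

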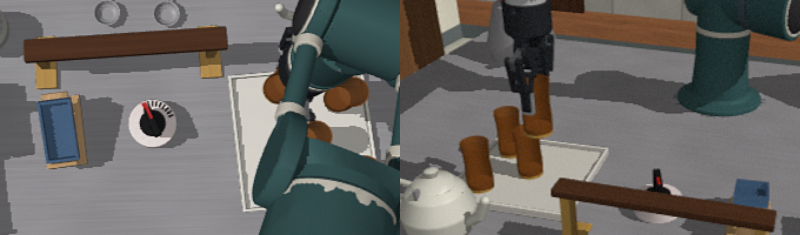

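Glass A is held upright. Carrying it to the ledge.

Call:
jog_arm:
  motion:
    - [-30,-10,5,0,0,0]
    - [-85,-20,22,0,0,0]
    - [-140,-20,40,0,0,0]
    - [-195,-20,57,0,0,0]
    - [-245,-20,72,0,0,0]

```text
time_s: 25.88
tcp_pos: [0.6162, 0.0374, 0.1926]
tool_rot: [[0.045, -0.0, 0.999], [-0.999, -0.001, 0.045], [0.001, -1.0, -0.0]]
ft_force: [-0.0, -0.5, -1.1]
width: 0.577
```

```bash
python3 gl.py .12 .175
```

```text
t 25.88 tcp [0.6162 0.0374 0.1926] F [-0.  -0.5 -1.1] w 0.577 j [  1.  10. 102.  -0.  68.  -1.]
TOTAL mm [-115.2   17.5   33.6] rv [0.    0.007 0.001] ang 0.4
min rows 2.2
```

Call:
jog_arm:
  motion:
    - [-40,0,12,0,0,0]
    - [-85,0,25,0,0,0]
    - [-110,5,33,0,0,0]
    - [-115,10,33,0,0,0]
    - [-115,14,33,0,0,0]

```text
time_s: 26.5
tcp_pos: [0.6444, 0.1511, 0.1796]
tool_rot: [[0.045, 0.001, 0.999], [-0.999, -0.002, 0.045], [0.002, -1.0, 0.001]]
ft_force: [-0.0, -0.8, -1.1]
width: 0.573
```

```bash
python3 gl.py .12 .152;  python3 - <<'E'
from h import *
snap("top","t14");snap("scene","s14")
a=cv2.imread("pics/t14.png")[150:290,170:310]; b=cv2.imread("pics/s14.png")[130:330,260:460]
cv2.imwrite("pics/m14.png",np.hstack([cv2.resize(a,(400,400)),cv2.resize(b,(400,400))]))
E
```

```text
t 26.5 tcp [0.6444 0.1511 0.1796] F [-0.  -0.8 -1.1] w 0.573 j [11. 16. 97. -0. 68.  9.]
TOTAL mm [-3.  27.6  0.4] rv [-0.001  0.007  0.002] ang 0.4
min rows 0.5
```

View pics/m14.png

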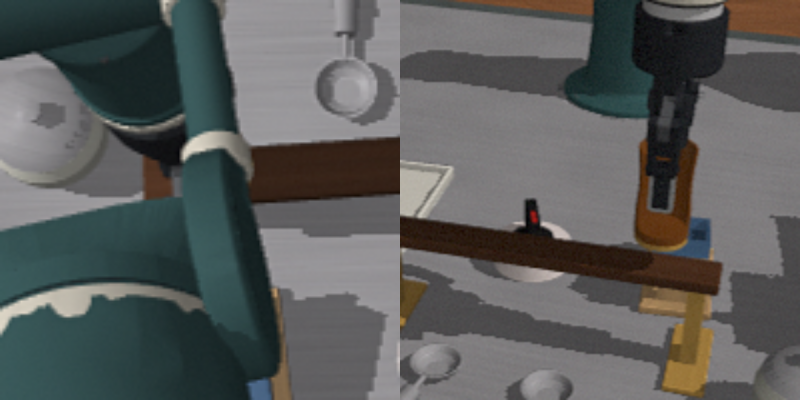

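Call:
jog_arm:
  motion:
    - [-2,6,0,0,0,0]
    - [-3,14,0,0,0,0]
    - [-3,21,0,0,0,0]
    - [-3,24,0,0,0,0]
    - [-3,24,0,0,0,0]

```text
time_s: 27.22
tcp_pos: [0.645, 0.1547, 0.1568]
tool_rot: [[0.045, 0.003, 0.999], [-0.999, -0.001, 0.045], [0.001, -1.0, 0.003]]
ft_force: [-0.1, 0.1, -1.3]
width: 0.577
```

```bash
python3 gl.py .12 .152;  python3 - <<'E'
from h import *
snap("top","t15");snap("scene","s15")
a=cv2.imread("pics/t15.png")[150:290,170:310]; b=cv2.imread("pics/s15.png")[180:300,340:460]
cv2.imwrite("pics/m15.png",np.hstack([cv2.resize(a,(400,400)),cv2.resize(b,(400,400))]))
E
```

```text
t 27.23 tcp [0.645  0.1547 0.1568] F [-0.1  0.1 -1.3] w 0.577 j [11. 17. 98. -0. 65.  9.]
TOTAL mm [ 0.7  4.8 -0.4] rv [-0.003  0.007  0.001] ang 0.4
min rows 0.1
```

View pics/m15.png

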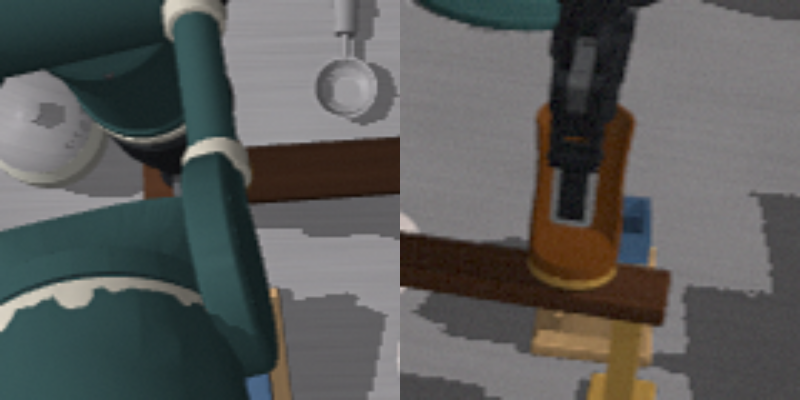

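Call:
jog_arm:
  motion:
    - [0,1,1,0,0,0]
    - [0,2,2,0,0,0]
    - [0,3,2,0,0,0]
    - [0,4,2,0,0,0]
    - [0,4,2,0,0,0]

```text
time_s: 27.95
tcp_pos: [0.6472, 0.1549, 0.1531]
tool_rot: [[0.045, 0.003, 0.999], [-0.999, -0.001, 0.045], [0.001, -1.0, 0.003]]
ft_force: [0.3, 0.9, -1.5]
width: 0.577
```

Call:
jog_arm:
  motion:
    - [0,1,0,0,0,0]
    - [0,2,0,0,0,0]
    - [0,2,0,0,0,0]
    - [0,2,0,0,0,0]
    - [0,2,0,0,0,0]

```text
time_s: 28.58
tcp_pos: [0.6474, 0.155, 0.1519]
tool_rot: [[0.045, 0.004, 0.999], [-0.999, -0.0, 0.045], [0.001, -1.0, 0.004]]
ft_force: [-2.3, -0.4, 4.4]
width: 0.579
```

Call:
jog_arm:
  motion:
    - [0,0,0,0,0,0]
    - [0,0,0,0,0,0]
    - [0,0,0,0,0,0]
    - [0,0,0,0,0,0]
    - [0,0,0,0,0,0]
  grip: 1

```text
time_s: 29.2
tcp_pos: [0.6473, 0.1549, 0.1513]
tool_rot: [[0.045, 0.004, 0.999], [-0.999, -0.001, 0.045], [0.001, -1.0, 0.004]]
ft_force: [-0.4, -0.1, -0.1]
width: 1.002
```

Call:
jog_arm:
  motion:
    - [0,-10,0,0,0,0]
    - [0,-30,0,0,0,0]
    - [0,-60,0,0,0,0]
    - [10,-85,-15,0,0,0]
    - [40,-95,-50,0,0,0]

```text
time_s: 29.82
tcp_pos: [0.6009, 0.1135, 0.2508]
tool_rot: [[0.047, 0.011, 0.999], [-0.999, 0.001, 0.047], [-0.0, -1.0, 0.011]]
ft_force: [0.3, -0.9, -0.1]
width: 1.002
```

```bash
python3 plan.py .483 -.2835 .20 2;  python3 - <<'E'
from h import *
snap("top","t16");snap("scene","s16")
a=cv2.imread("pics/t16.png")[150:290,170:310]; b=cv2.imread("pics/s16.png")[180:300,340:460]
cv2.imwrite("pics/m16.png",np.hstack([cv2.resize(a,(400,400)),cv2.resize(b,(400,400))]))
E
```

```text
t 29.82 tcp [0.6009 0.1135 0.2508] F [ 0.3 -0.9 -0.1] w 1.002 j [ 8.  7. 99. -0. 73.  6.]
TOTAL mm [ 391.1   49.3 -136.9] rv [-0.011  0.012 -0.   ] ang 0.9
min rows 7.6
```

View pics/m16.png

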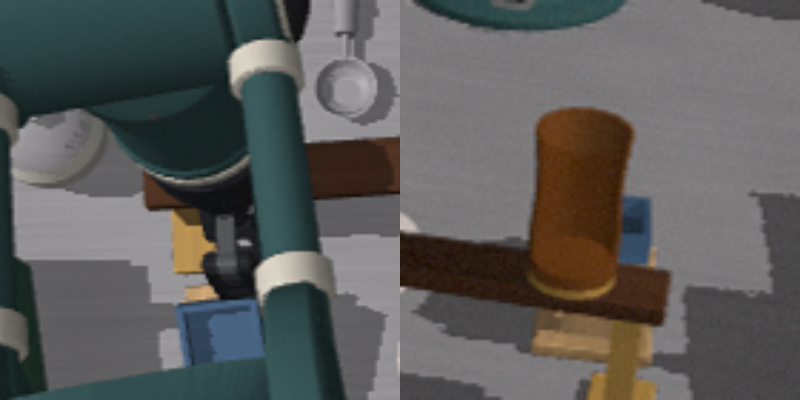

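Glass A stands upright on the ledge. Next is glass C.

Call:
jog_arm:
  motion:
    - [35,0,-12,0,0,0]
    - [88,10,-31,0,0,0]
    - [141,20,-49,0,0,0]
    - [194,30,-68,0,0,0]
    - [247,35,-86,0,0,0]

```text
time_s: 30.55
tcp_pos: [0.5241, -0.1393, 0.2119]
tool_rot: [[0.045, 0.006, 0.999], [-0.999, -0.001, 0.045], [0.001, -1.0, 0.005]]
ft_force: [1.0, -0.3, -0.4]
width: 1.002
```

```bash
python3 plan.py .483 -.2835 .14 2;  python3 - <<'E'
from h import *
snap("top","t17")
im=cv2.imread("pics/t17.png")
cv2.imwrite("pics/m17.png",cv2.resize(im[160:350,180:540],None,fx=2.2,fy=2.2,interpolation=cv2.INTER_CUBIC))
E
```

```text
t 30.55 tcp [ 0.5241 -0.1393  0.2119] F [ 1.  -0.3 -0.4] w 1.002 j [-18.   1. 110.   0.  69. -20.]
TOTAL mm [142.1  71.8 -48. ] rv [-0.005  0.01   0.001] ang 0.7
min rows 3.0
```

View pics/m17.png

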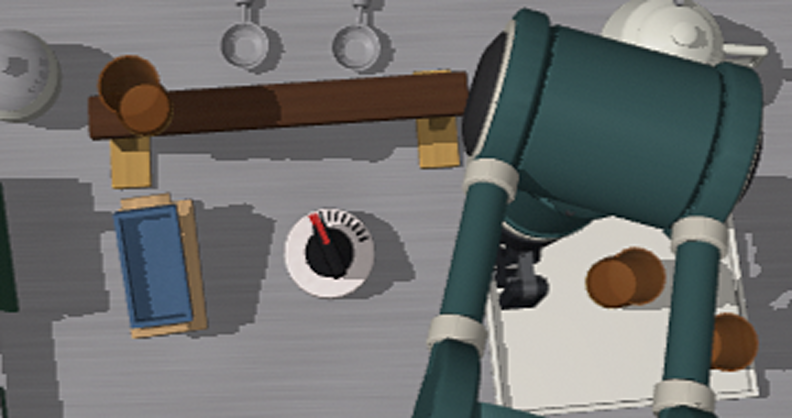

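Call:
jog_arm:
  motion:
    - [30,10,-10,0,0.01,0]
    - [75,35,-25,0,0.01,0]
    - [115,60,-40,0,0.01,0]
    - [142,72,-48,0,0.01,0]
    - [142,72,-48,0,0.01,0]

```text
time_s: 31.22
tcp_pos: [0.4825, -0.2833, 0.1387]
tool_rot: [[0.032, 0.003, 0.999], [-0.999, -0.0, 0.032], [0.0, -1.0, 0.003]]
ft_force: [-0.4, -0.5, -0.2]
width: 1.001
```

```bash
python3 plan.py .483 -.2835 .045 2
```

```text
t 31.23 tcp [ 0.4825 -0.2833  0.1387] F [-0.4 -0.5 -0.2] w 1.001 j [-33.   7. 112.   0.  61. -35.]
TOTAL mm [ 0.2 93.7  0.2] rv [-0.003 -0.003  0.   ] ang 0.3
min rows 1.7
```

Call:
jog_arm:
  motion:
    - [0,15,0,0,0,0]
    - [0,45,0,0,0,0]
    - [0,80,0,0,0,0]
    - [0,94,0,0,0,0]
    - [0,94,0,0,0,0]

```text
time_s: 31.85
tcp_pos: [0.4829, -0.2808, 0.0441]
tool_rot: [[0.036, 0.002, 0.999], [-0.999, 0.001, 0.036], [-0.001, -1.0, 0.002]]
ft_force: [1.5, -0.7, -0.4]
width: 0.999
```

Call:
jog_arm:
  motion:
    - [0,0,0,0,0,0]
    - [0,0,0,0,0,0]
    - [0,0,0,0,0,0]
    - [0,0,0,0,0,0]
    - [0,0,0,0,0,0]
  grip: -1

```text
time_s: 32.48
tcp_pos: [0.4844, -0.2828, 0.0468]
tool_rot: [[0.035, 0.006, 0.999], [-0.999, -0.002, 0.035], [0.002, -1.0, 0.006]]
ft_force: [-0.0, 0.9, 6.2]
width: 0.578
```

Call:
jog_arm:
  motion:
    - [0,-5,0,0,0,0]
    - [0,-30,0,0,0,0]
    - [0,-75,0,0,0,0]
    - [0,-120,0,0,0,0]
    - [0,-150,0,0,0,0]

```text
time_s: 33.1
tcp_pos: [0.483, -0.2823, 0.1975]
tool_rot: [[0.035, 0.006, 0.999], [-0.999, -0.002, 0.035], [0.002, -1.0, 0.006]]
ft_force: [0.6, -1.6, -0.8]
width: 0.579
```

```bash
python3 gl.py .04 .19
```

```text
t 33.1 tcp [ 0.483  -0.2823  0.1975] F [ 0.6 -1.6 -0.8] w 0.579 j [-33.   4. 109.   0.  67. -35.]
TOTAL mm [-350.3    7.7  176.9] rv [-0.006 -0.004  0.002] ang 0.4
min rows 7.1
```

Call:
jog_arm:
  motion:
    - [-30,0,12,0,0,0]
    - [-82,0,38,0,0,0]
    - [-134,0,64,0,0,0]
    - [-186,0,90,0,0,0]
    - [-236,0,116,0,0,0]

```text
time_s: 33.72
tcp_pos: [0.5904, -0.0403, 0.1952]
tool_rot: [[0.035, 0.004, 0.999], [-0.999, -0.001, 0.035], [0.001, -1.0, 0.004]]
ft_force: [1.9, 0.3, -1.2]
width: 0.575
```

```bash
python3 gl.py .04 .175
```

```text
t 33.73 tcp [ 0.5904 -0.0403  0.1952] F [ 1.9  0.3 -1.2] w 0.575 j [ -6.   8. 105.  -0.  67.  -8.]
TOTAL mm [-112.2   20.3   61.1] rv [-0.004 -0.004  0.001] ang 0.3
min rows 2.4
```

Call:
jog_arm:
  motion:
    - [-40,0,20,0,0,0]
    - [-85,2,44,0,0,0]
    - [-110,8,60,0,0,0]
    - [-112,14,61,0,0,0]
    - [-112,20,61,0,0,0]

```text
time_s: 34.35
tcp_pos: [0.6467, 0.0716, 0.1745]
tool_rot: [[0.035, 0.002, 0.999], [-0.999, -0.001, 0.035], [0.001, -1.0, 0.002]]
ft_force: [-0.0, -0.5, -0.6]
width: 0.581
```

```bash
python3 gl.py .04 .153
```

```text
t 34.35 tcp [0.6467 0.0716 0.1745] F [-0.  -0.5 -0.6] w 0.581 j [ 4. 15. 99. -0. 67.  2.]
TOTAL mm [-2.4 21.5  1. ] rv [-0.002 -0.003  0.001] ang 0.2
min rows 0.4
```

Call:
jog_arm:
  motion:
    - [-1,6,0,0,0,0]
    - [-1,13,1,0,0,0]
    - [-1,18,1,0,0,0]
    - [-1,21,1,0,0,0]
    - [-1,22,1,0,0,0]

```text
time_s: 34.98
tcp_pos: [0.6484, 0.0729, 0.1532]
tool_rot: [[0.035, 0.004, 0.999], [-0.999, -0.001, 0.035], [0.001, -1.0, 0.004]]
ft_force: [-0.9, -0.5, -0.6]
width: 0.578
```

Call:
jog_arm:
  motion:
    - [0,1,0,0,0,0]
    - [0,2,0,0,0,0]
    - [0,3,0,0,0,0]
    - [0,3,0,0,0,0]
    - [0,3,0,0,0,0]

```text
time_s: 35.6
tcp_pos: [0.6486, 0.0732, 0.1508]
tool_rot: [[0.035, 0.004, 0.999], [-0.999, -0.0, 0.035], [0.001, -1.0, 0.004]]
ft_force: [0.4, 0.5, 2.2]
width: 0.572
```

Call:
jog_arm:
  motion:
    - [0,0,0,0,0,0]
    - [0,0,0,0,0,0]
    - [0,0,0,0,0,0]
    - [0,0,0,0,0,0]
    - [0,0,0,0,0,0]
  grip: 1

```text
time_s: 36.22
tcp_pos: [0.6485, 0.073, 0.1504]
tool_rot: [[0.035, 0.004, 0.999], [-0.999, -0.001, 0.035], [0.001, -1.0, 0.004]]
ft_force: [-0.8, -0.0, -0.4]
width: 1.001
```

Call:
jog_arm:
  motion:
    - [0,-10,0,0,0,0]
    - [0,-30,0,0,0,0]
    - [0,-60,0,0,0,0]
    - [10,-85,-10,0,0,0]
    - [40,-95,-30,0,0,0]

```text
time_s: 36.85
tcp_pos: [0.6214, 0.0328, 0.2499]
tool_rot: [[0.037, 0.01, 0.999], [-0.999, -0.0, 0.037], [0.001, -1.0, 0.01]]
ft_force: [-0.2, -0.5, 0.5]
width: 1.002
```

```bash
python3 plan.py .556 -.3515 .20 2;  python3 - <<'E'
from h import *
snap("scene","s18")
b=cv2.imread("pics/s18.png")[150:330,140:460]
cv2.imwrite("pics/m18.png",cv2.resize(b,None,fx=2.4,fy=2.4))
E
```

```text
t 36.85 tcp [0.6214 0.0328 0.2499] F [-0.2 -0.5  0.5] w 1.002 j [ 1.  8. 98. -0. 73. -1.]
TOTAL mm [381.6  49.3 -80.1] rv [-0.01   0.002  0.001] ang 0.6
min rows 7.1
```

View pics/m18.png

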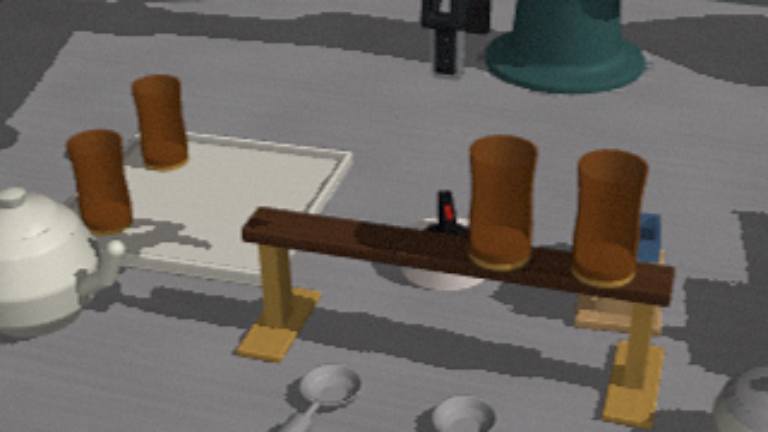

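Two glasses stand on the ledge at (503,200) and (610,215) in the crop. Next is B at about (.556,-.3515). The teapot is close, so I stay above 0.2 m until directly over it.

Call:
jog_arm:
  motion:
    - [30,0,-6,0,0,0]
    - [82,5,-17,0,0,0]
    - [134,15,-28,0,0,0]
    - [186,30,-39,0,0,0]
    - [238,40,-50,0,0,0]

```text
time_s: 37.52
tcp_pos: [0.578, -0.2092, 0.2066]
tool_rot: [[0.035, 0.006, 0.999], [-0.999, -0.001, 0.035], [0.002, -1.0, 0.006]]
ft_force: [0.9, 0.1, -0.5]
width: 1.002
```

```bash
python3 plan.py .556 -.3515 .16 2;  python3 - <<'E'
from h import *
snap("top","t19")
b=cv2.imread("pics/t19.png")[130:360,380:560]
cv2.imwrite("pics/m19.png",cv2.resize(b,None,fx=2.5,fy=2.5))
E
```

```text
t 37.52 tcp [ 0.578  -0.2092  0.2066] F [ 0.9  0.1 -0.5] w 1.002 j [-22.   9. 101.   0.  69. -24.]
TOTAL mm [141.4  46.7 -27.3] rv [-0.006  0.     0.002] ang 0.3
min rows 2.8
```

View pics/m19.png

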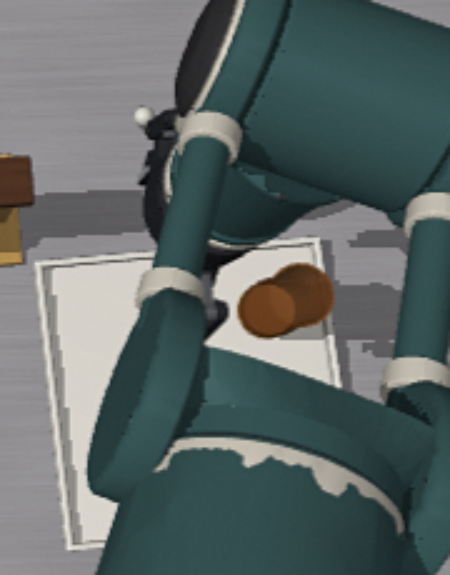

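Call:
jog_arm:
  motion:
    - [35,5,-7,0,0,0]
    - [85,20,-17,0,0,0]
    - [125,35,-25,0,0,0]
    - [141,45,-27,0,0,0]
    - [141,47,-27,0,0,0]

```text
time_s: 38.2
tcp_pos: [0.556, -0.3498, 0.1582]
tool_rot: [[0.033, 0.004, 0.999], [-0.999, 0.0, 0.033], [0.0, -1.0, 0.004]]
ft_force: [-0.1, -0.7, -0.4]
width: 0.999
```

```bash
python3 plan.py .556 -.3515 .045 2
```

```text
t 38.2 tcp [ 0.556  -0.3498  0.1582] F [-0.1 -0.7 -0.4] w 0.999 j [-34.  16.  99.   0.  65. -36.]
TOTAL mm [  1.7 113.2  -0.5] rv [-0.004 -0.002  0.   ] ang 0.2
min rows 2.1
```

Call:
jog_arm:
  motion:
    - [1,15,0,0,0,0]
    - [1,50,0,0,0,0]
    - [1,90,0,0,0,0]
    - [1,113,0,0,0,0]
    - [1,113,0,0,0,0]

```text
time_s: 38.83
tcp_pos: [0.5551, -0.3476, 0.0424]
tool_rot: [[0.037, -0.001, 0.999], [-0.999, 0.003, 0.037], [-0.003, -1.0, -0.001]]
ft_force: [-0.1, -0.1, -0.7]
width: 0.997
```

Call:
jog_arm:
  motion:
    - [0,0,0,0,0,0]
    - [0,0,0,0,0,0]
    - [0,0,0,0,0,0]
    - [0,0,0,0,0,0]
    - [0,0,0,0,0,0]
  grip: -1

```text
time_s: 39.45
tcp_pos: [0.558, -0.3512, 0.0475]
tool_rot: [[0.035, 0.007, 0.999], [-0.999, -0.002, 0.035], [0.003, -1.0, 0.007]]
ft_force: [0.6, 1.1, 7.1]
width: 0.576
```

Call:
jog_arm:
  motion:
    - [0,-5,0,0,0,0]
    - [0,-30,0,0,0,0]
    - [0,-75,0,0,0,0]
    - [0,-120,0,0,0,0]
    - [0,-150,0,0,0,0]

```text
time_s: 40.08
tcp_pos: [0.5564, -0.3508, 0.1978]
tool_rot: [[0.035, 0.006, 0.999], [-0.999, -0.002, 0.035], [0.002, -1.0, 0.006]]
ft_force: [0.6, -0.8, -1.0]
width: 0.579
```

```bash
python3 gl.py -.04 .19
```

```text
t 40.08 tcp [ 0.5564 -0.3508  0.1978] F [ 0.6 -0.8 -1. ] w 0.579 j [-34.  14.  97.   0.  69. -36.]
TOTAL mm [-341.4    7.7  106.2] rv [-0.006 -0.004  0.002] ang 0.4
min rows 6.5
```

Call:
jog_arm:
  motion:
    - [-30,0,5,0,0,0]
    - [-82,0,18,0,0,0]
    - [-134,0,34,0,0,0]
    - [-186,0,52,0,0,0]
    - [-236,0,70,0,0,0]

```text
time_s: 40.7
tcp_pos: [0.6175, -0.1104, 0.1951]
tool_rot: [[0.035, 0.003, 0.999], [-0.999, -0.001, 0.035], [0.001, -1.0, 0.003]]
ft_force: [0.7, -0.8, -1.0]
width: 0.576
```

```bash
python3 gl.py -.04 .175
```

```text
t 40.7 tcp [ 0.6175 -0.1104  0.1951] F [ 0.7 -0.8 -1. ] w 0.576 j [-12.  11. 100.   0.  68. -14.]
TOTAL mm [-103.2   20.2   36.8] rv [-0.003 -0.004  0.001] ang 0.3
min rows 2.0
```

Call:
jog_arm:
  motion:
    - [-40,0,14,0,0,0]
    - [-80,2,28,0,0,0]
    - [-101,8,36,0,0,0]
    - [-103,14,37,0,0,0]
    - [-103,20,37,0,0,0]

```text
time_s: 41.32
tcp_pos: [0.6507, -0.0088, 0.1745]
tool_rot: [[0.035, 0.003, 0.999], [-0.999, -0.001, 0.035], [0.001, -1.0, 0.003]]
ft_force: [-1.3, 0.9, -0.9]
width: 0.575
```

```bash
python3 gl.py -.04 .153
```

```text
t 41.33 tcp [ 0.6507 -0.0088  0.1745] F [-1.3  0.9 -0.9] w 0.575 j [-3. 15. 99. -0. 67. -5.]
TOTAL mm [-2.8 21.5  0.1] rv [-0.003 -0.004  0.001] ang 0.3
min rows 0.4
```

Call:
jog_arm:
  motion:
    - [-1,6,0,0,0,0]
    - [-1,13,0,0,0,0]
    - [-1,18,0,0,0,0]
    - [-1,21,0,0,0,0]
    - [-1,22,0,0,0,0]

```text
time_s: 41.95
tcp_pos: [0.6512, -0.0069, 0.1533]
tool_rot: [[0.035, 0.004, 0.999], [-0.999, -0.001, 0.035], [0.001, -1.0, 0.004]]
ft_force: [-0.0, 0.1, -1.6]
width: 0.577
```

Call:
jog_arm:
  motion:
    - [0,1,0,0,0,0]
    - [0,2,0,0,0,0]
    - [0,2,0,0,0,0]
    - [0,2,0,0,0,0]
    - [0,2,0,0,0,0]

```text
time_s: 42.58
tcp_pos: [0.6513, -0.0068, 0.1516]
tool_rot: [[0.035, 0.004, 0.999], [-0.999, -0.001, 0.035], [0.001, -1.0, 0.004]]
ft_force: [0.6, -0.0, -0.8]
width: 0.581
```

Call:
jog_arm:
  motion:
    - [0,1,0,0,0,0]
    - [0,1,0,0,0,0]
    - [0,1,0,0,0,0]
    - [0,1,0,0,0,0]
    - [0,1,0,0,0,0]

```text
time_s: 43.2
tcp_pos: [0.6513, -0.0068, 0.1515]
tool_rot: [[0.035, 0.004, 0.999], [-0.999, -0.001, 0.035], [0.001, -1.0, 0.004]]
ft_force: [-2.6, 0.9, 4.8]
width: 0.578
```

Call:
jog_arm:
  motion:
    - [0,0,0,0,0,0]
    - [0,0,0,0,0,0]
    - [0,0,0,0,0,0]
    - [0,0,0,0,0,0]
    - [0,0,0,0,0,0]
  grip: 1

```text
time_s: 43.82
tcp_pos: [0.6513, -0.0069, 0.1504]
tool_rot: [[0.035, 0.004, 0.999], [-0.999, -0.001, 0.035], [0.001, -1.0, 0.004]]
ft_force: [0.2, -0.0, -0.1]
width: 1.003
```

Call:
jog_arm:
  motion:
    - [0,-10,0,0,0,0]
    - [0,-30,0,0,0,0]
    - [0,-60,0,0,0,0]
    - [10,-85,-20,0,0,0]
    - [40,-95,-60,0,0,0]

```text
time_s: 44.45
tcp_pos: [0.5945, -0.0486, 0.2498]
tool_rot: [[0.037, 0.011, 0.999], [-0.999, -0.001, 0.037], [0.002, -1.0, 0.011]]
ft_force: [-0.4, -0.8, 0.2]
width: 1.001
```

```bash
python3 plan.py .422 -.360 .16 2;  python3 - <<'E'
from h import *
snap("scene","s20")
b=cv2.imread("pics/s20.png")[150:330,140:460]
cv2.imwrite("pics/m20.png",cv2.resize(b,None,fx=2.4,fy=2.4))
E
```

```text
t 44.45 tcp [ 0.5945 -0.0486  0.2498] F [-0.4 -0.8  0.2] w 1.001 j [ -7.   6. 101.   0.  73.  -9.]
TOTAL mm [ 304.6   88.3 -184.9] rv [-0.011  0.002  0.002] ang 0.6
min rows 6.7
```

View pics/m20.png

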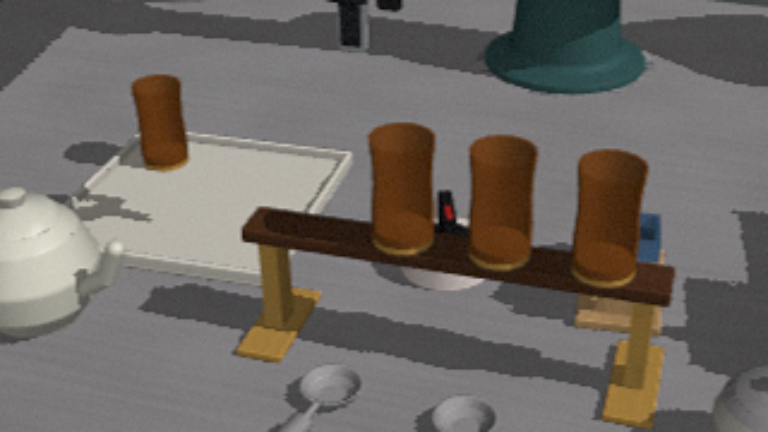

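Three glasses now stand on the ledge, at about (402,190), (503,200) and (610,215). The last one, D, is on the tray at (160,120).

Call:
jog_arm:
  motion:
    - [25,0,-15,0,0,0]
    - [70,10,-42,0,0,0]
    - [115,25,-70,0,0,0]
    - [160,40,-97,0,0,0]
    - [205,50,-124,0,0,0]

```text
time_s: 45.12
tcp_pos: [0.4753, -0.2596, 0.1961]
tool_rot: [[0.035, 0.006, 0.999], [-0.999, -0.002, 0.035], [0.002, -1.0, 0.006]]
ft_force: [0.1, -0.8, -0.7]
width: 1.001
```

```bash
python3 plan.py .422 -.360 .15 2
```

```text
t 45.12 tcp [ 0.4753 -0.2596  0.1961] F [ 0.1 -0.8 -0.7] w 1.001 j [-31.   2. 111.   0.  67. -33.]
TOTAL mm [ 98.3  46.  -57. ] rv [-0.006  0.     0.002] ang 0.3
min rows 2.2
```

Call:
jog_arm:
  motion:
    - [30,10,-17,0,0,0]
    - [65,25,-38,0,0,0]
    - [95,40,-55,0,0,0]
    - [98,46,-57,0,0,0]
    - [98,46,-57,0,0,0]

```text
time_s: 45.75
tcp_pos: [0.4226, -0.358, 0.1493]
tool_rot: [[0.034, 0.004, 0.999], [-0.999, -0.0, 0.034], [0.0, -1.0, 0.004]]
ft_force: [0.5, 0.8, -0.5]
width: 0.999
```

```bash
python3 plan.py .422 -.360 .045 2
```

```text
t 45.75 tcp [ 0.4226 -0.358   0.1493] F [ 0.5  0.8 -0.5] w 0.999 j [-43.   6. 112.   0.  62. -45.]
TOTAL mm [  2.  104.3  -1.1] rv [-0.004 -0.001  0.   ] ang 0.3
min rows 1.9
```

Call:
jog_arm:
  motion:
    - [1,15,-1,0,0,0]
    - [1,50,-1,0,0,0]
    - [1,88,-1,0,0,0]
    - [1,104,-1,0,0,0]
    - [1,104,-1,0,0,0]

```text
time_s: 46.38
tcp_pos: [0.4214, -0.3579, 0.0436]
tool_rot: [[0.036, 0.002, 0.999], [-0.999, 0.001, 0.036], [-0.001, -1.0, 0.002]]
ft_force: [0.3, 0.5, -0.6]
width: 1.002
```

Call:
jog_arm:
  motion:
    - [0,0,0,0,0,0]
    - [0,0,0,0,0,0]
    - [0,0,0,0,0,0]
    - [0,0,0,0,0,0]
    - [0,0,0,0,0,0]
  grip: -1

```text
time_s: 47.0
tcp_pos: [0.423, -0.3603, 0.0467]
tool_rot: [[0.035, 0.006, 0.999], [-0.999, -0.003, 0.035], [0.003, -1.0, 0.006]]
ft_force: [-0.2, -0.0, 6.4]
width: 0.579
```

Call:
jog_arm:
  motion:
    - [0,-5,0,0,0,0]
    - [0,-30,0,0,0,0]
    - [0,-75,0,0,0,0]
    - [0,-120,0,0,0,0]
    - [0,-150,0,0,0,0]

```text
time_s: 47.62
tcp_pos: [0.4216, -0.3594, 0.1972]
tool_rot: [[0.035, 0.006, 0.999], [-0.999, -0.002, 0.035], [0.002, -1.0, 0.005]]
ft_force: [0.4, 0.1, -1.2]
width: 0.576
```

```bash
python3 gl.py -.12 .19
```

```text
t 47.62 tcp [ 0.4216 -0.3594  0.1972] F [ 0.4  0.1 -1.2] w 0.576 j [-43.   3. 109.   0.  67. -45.]
TOTAL mm [-265.2    7.9  241.5] rv [-0.005 -0.003  0.002] ang 0.4
min rows 6.5
```

Call:
jog_arm:
  motion:
    - [-22,0,20,0,0,0]
    - [-60,0,54,0,0,0]
    - [-98,0,90,0,0,0]
    - [-137,0,125,0,0,0]
    - [-175,0,160,0,0,0]

```text
time_s: 48.25
tcp_pos: [0.5755, -0.1771, 0.195]
tool_rot: [[0.035, 0.003, 0.999], [-0.999, -0.001, 0.035], [0.001, -1.0, 0.003]]
ft_force: [0.5, -0.7, -0.6]
width: 0.575
```

```bash
python3 gl.py -.12 .175
```

```text
t 48.25 tcp [ 0.5755 -0.1771  0.195 ] F [ 0.5 -0.7 -0.6] w 0.575 j [-19.   9. 104.   0.  68. -22.]
TOTAL mm [-88.3  20.2  81.4] rv [-0.003 -0.004  0.001] ang 0.3
min rows 2.2
```

Call:
jog_arm:
  motion:
    - [-34,0,30,0,0,0]
    - [-68,2,62,0,0,0]
    - [-86,8,80,0,0,0]
    - [-88,14,81,0,0,0]
    - [-88,20,81,0,0,0]

```text
time_s: 48.88
tcp_pos: [0.652, -0.0885, 0.1745]
tool_rot: [[0.035, 0.002, 0.999], [-0.999, -0.001, 0.035], [0.001, -1.0, 0.002]]
ft_force: [0.1, -0.4, -2.2]
width: 0.576
```

```bash
python3 gl.py -.12 .153
```

```text
t 48.88 tcp [ 0.652  -0.0885  0.1745] F [ 0.1 -0.4 -2.2] w 0.576 j [-10.  15.  98.  -0.  67. -12.]
TOTAL mm [-2.5 21.5  1.8] rv [-0.002 -0.004  0.001] ang 0.2
min rows 0.4
```

Call:
jog_arm:
  motion:
    - [-1,6,1,0,0,0]
    - [-1,13,1,0,0,0]
    - [-1,18,1,0,0,0]
    - [-1,21,1,0,0,0]
    - [-1,22,1,0,0,0]

```text
time_s: 49.5
tcp_pos: [0.654, -0.0869, 0.1534]
tool_rot: [[0.035, 0.004, 0.999], [-0.999, -0.001, 0.035], [0.001, -1.0, 0.004]]
ft_force: [0.2, 0.1, -1.4]
width: 0.577
```

Call:
jog_arm:
  motion:
    - [0,1,0,0,0,0]
    - [0,2,0,0,0,0]
    - [0,3,0,0,0,0]
    - [0,3,0,0,0,0]
    - [0,3,0,0,0,0]

```text
time_s: 50.12
tcp_pos: [0.6542, -0.0867, 0.1508]
tool_rot: [[0.035, 0.004, 0.999], [-0.999, -0.001, 0.035], [0.001, -1.0, 0.004]]
ft_force: [-0.4, -0.1, 0.1]
width: 0.578
```

Call:
jog_arm:
  motion:
    - [0,1,0,0,0,0]
    - [0,1,0,0,0,0]
    - [0,1,0,0,0,0]
    - [0,1,0,0,0,0]
    - [0,1,0,0,0,0]

```text
time_s: 50.75
tcp_pos: [0.6542, -0.0867, 0.1508]
tool_rot: [[0.035, 0.004, 0.999], [-0.999, -0.001, 0.035], [0.001, -1.0, 0.004]]
ft_force: [-2.1, 0.4, 5.1]
width: 0.574
```

Call:
jog_arm:
  motion:
    - [0,0,0,0,0,0]
    - [0,0,0,0,0,0]
    - [0,0,0,0,0,0]
    - [0,0,0,0,0,0]
    - [0,0,0,0,0,0]
  grip: 1

```text
time_s: 51.38
tcp_pos: [0.654, -0.0868, 0.1494]
tool_rot: [[0.035, 0.004, 0.999], [-0.999, -0.001, 0.035], [0.001, -1.0, 0.004]]
ft_force: [0.3, 0.1, 0.3]
width: 0.997
```

Call:
jog_arm:
  motion:
    - [0,-10,0,0,0,0]
    - [0,-30,0,0,0,0]
    - [0,-60,0,0,0,0]
    - [20,-95,-30,0,0,0]
    - [60,-120,-80,0,0,0]

```text
time_s: 52.0
tcp_pos: [0.5815, -0.1458, 0.2713]
tool_rot: [[0.038, 0.009, 0.999], [-0.999, -0.002, 0.038], [0.002, -1.0, 0.009]]
ft_force: [0.4, -0.8, 0.8]
width: 1.003
```

```bash
python3 plan.py .38 -.43 .25 2
```

```text
t 52.0 tcp [ 0.5815 -0.1458  0.2713] F [ 0.4 -0.8  0.8] w 1.003 j [-16.   5.  99.   0.  75. -19.]
TOTAL mm [ 276.4   20.  -212.3] rv [-0.009  0.003  0.002] ang 0.6
min rows 6.3
```

Moving the arm out of the camera's way for a full check.

Call:
jog_arm:
  motion:
    - [30,0,-24,0,0,0]
    - [72,0,-56,0,0,0]
    - [114,0,-88,0,0,0]
    - [156,0,-120,0,0,0]
    - [195,0,-150,0,0,0]

```text
time_s: 52.62
tcp_pos: [0.4363, -0.3475, 0.269]
tool_rot: [[0.035, 0.006, 0.999], [-0.999, -0.003, 0.035], [0.003, -1.0, 0.006]]
ft_force: [1.2, -2.0, 0.1]
width: 0.997
```

Call:
jog_arm:
  motion:
    - [30,0,-20,0,0,0]
    - [60,0,-40,0,0,0]
    - [80,0,-60,0,0,0]
    - [80,0,-60,0,0,0]
    - [80,0,-60,0,0,0]

```text
time_s: 53.25
tcp_pos: [0.3804, -0.4278, 0.2677]
tool_rot: [[0.035, 0.005, 0.999], [-0.999, -0.001, 0.035], [0.002, -1.0, 0.005]]
ft_force: [-0.6, 1.1, 0.2]
width: 1.004
```

```bash
python3 - <<'E'
from h import *
snap("top","t21");snap("scene","s21")
a=cv2.imread("pics/t21.png")[130:390,120:420];cv2.imwrite("pics/m21t.png",cv2.resize(a,None,fx=2.3,fy=2.3,interpolation=cv2.INTER_CUBIC))
b=cv2.imread("pics/s21.png")[150:370,100:540]
cv2.imwrite("pics/m21s.png",cv2.resize(b,None,fx=1.8,fy=1.8))
E
```

```text
(no output)
```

View pics/m21t.png

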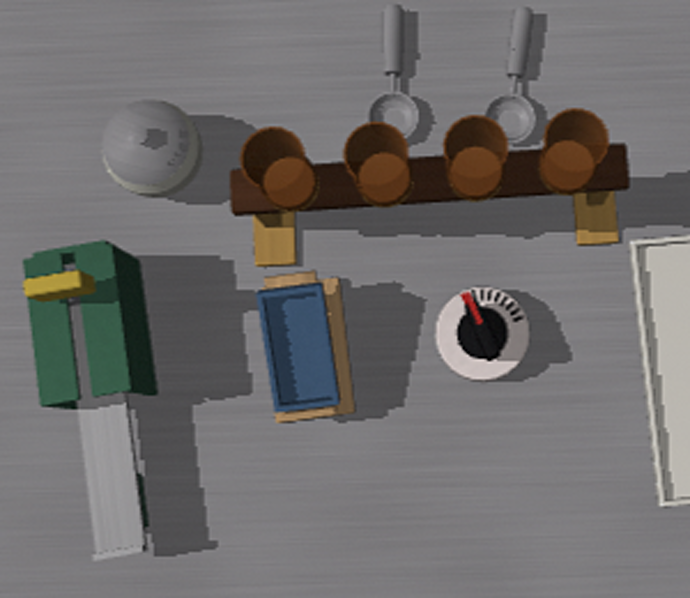

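View pics/m21s.png

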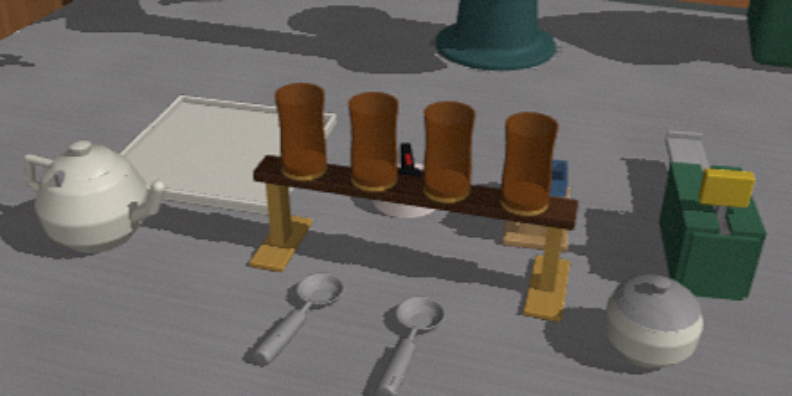

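```bash
python3 - <<'E'
from h import *
im=cv2.imread("pics/t21.png")
cv2.imwrite("pics/z21.png",cv2.resize(im[240:320,220:290],None,fx=8,fy=7,interpolation=cv2.INTER_CUBIC))
E
```

```text
(no output)
```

View pics/z21.png

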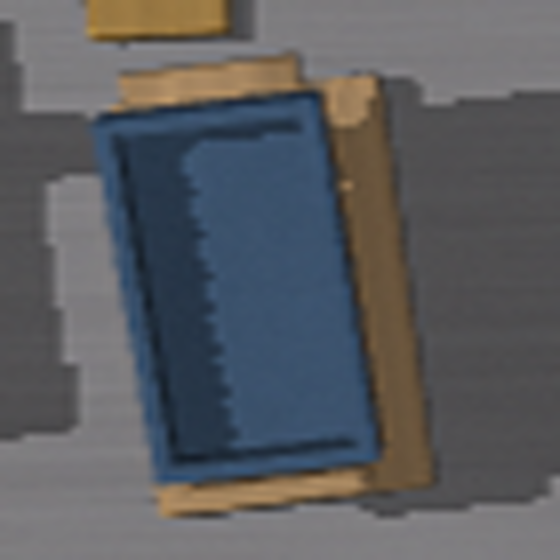

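```bash
python3 - <<'E'
from fitstand import *
np.set_printoptions(precision=4,suppress=True)
Z=lambda u,v:np.array([u/8+220,v/7+240])-.4
# stand: face top corners, foot right corners
o=[("top",S(.065,.023),Z(119,75)),("top",S(.065,-.023),Z(300,53)),("top",[.065,-.0375,.01],Z(380,75)),("top",[-.065,-.0375,.01],Z(434,486))]
qs,f=fit(o);print(qs,f)
u0=-.004
o=[("top",S(u0+a*.055,b*.029,.018),Z(*p)) for a,b,p in((1,1,(95,118)),(1,-1,(320,92)),(-1,-1,(380,460)),(-1,1,(157,482)))]
q,f=fit(o);print(q,f); 
d=q[:2]-qs[:2];y=qs[2];print("disp",np.cos(y)*d[0]+np.sin(y)*d[1],-np.sin(y)*d[0]+np.cos(y)*d[1],"dyaw",np.degrees(q[2]-qs[2]))
for b in range(2):
  pass
# predicted dish corners for various u on measured stand
R=np.array([[np.cos(qs[2]),-np.sin(qs[2]),0],[np.sin(qs[2]),np.cos(qs[2]),0],[0,0,1]])
for u in(-.004,0,.004):
  print(u,[ (proj("top",R@np.array(S(u+a*.055,c_*.029,.018))+[qs[0],qs[1],0])[0]+.4-[220,240])*[8,7] for a,c_ in((1,1),(1,-1),(-1,-1),(-1,1))])
E
```

```text
[0.5117 0.1576 0.0958] [[ 0.2592  0.0773]
 [-0.2904  0.4228]
 [ 0.1254 -0.5093]
 [-0.093  -0.0375]]
[0.5165 0.158  0.0913] [[-0.0479  0.0489]
 [ 0.089   0.3073]
 [-0.0671 -0.3076]
 [ 0.0261 -0.0489]]
disp 0.004795844633467529 -4.79941103134386e-05 dyaw -0.25532111222077136
-0.004 [array([ 95.5534, 135.0791]), array([321.7185, 109.9948]), array([382.2826, 473.4899]), array([159.9644, 498.1931])]
0 [array([ 93.1692, 121.6385]), array([319.4767,  96.5401]), array([380.1163, 460.4883]), array([157.6606, 485.2051])]
0.004 [array([ 90.782, 108.181]), array([317.2322,  83.0685]), array([377.9473, 447.4705]), array([155.3538, 472.2011])]
```

The final pictures show four glasses upright and centred on the bar, the knob on its zero mark and the slide home. The saucer fit puts it about 5 mm up from the lip, 0 mm off the centre line and within 0.3° of the stand's direction, which is inside tolerance. Nothing else has moved and the arm is clear, so I am handing in.

```bash
python3 - <<'E'
from h import *
print(job.job_done()); s=monitor.observe(); print(s["time_s"],s["ft_force"])
E
```

```text
the job is handed in; nothing more can be done
None
the job is handed in; nothing more can be done
```

The job is handed in after about 54 s of robot time; the hand-in gives no verdict.

**Done:**
- I pulled the slide out until it hit its stop (about 100 mm, with the force rising to 23 N), and it sprang home.
- I laid the blue saucer lengthwise on the sloped stand.
- I turned the knob back until it was firm against its zero stop.
- All four glasses on the tray now stand upright on the ledge, about 80 mm apart.

**Last checks, all from the camera pictures:**
- **Glasses and ledge:** the glasses are upright and near the bar's centre line by eye. The first was set 2 mm further from the robot, so it may be a few millimetres off.
- **Knob and slide:** the knob's red line is on the red mark, and the slide grip is home.
- **Saucer:** it is centred on the slope and within 0.3° of the stand's direction. Its lower end measured about 5 mm short of the lip, not touching it. That is inside the stated tolerance, so I left it rather than risk a re-grip.
- **Ledge position:** the two cameras disagreed by about 7 mm on where the bar's centre line is. I used a value close to the top camera's, and the finished view agreed with it.
- **Everything else:** the teapot, sugar bowl and spoons look unmoved. I noticed no knock to the stand and no slackening of the grip.

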